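Set out the steel offcuts on their section plates

ROBOT

A 6-joint arm with a two-finger parallel gripper is mounted at the origin on the work surface. World frame = base frame: x ahead of the robot, y to its left, z up, the work surface at z = 0. Lengths are in mm, angles in rad, forces in N, time in s.
With the tool pointing down it reaches from about 300 to 850 mm from the base axis. Payload 5.4 kg.
Tool frame: the origin (TCP) lies at the very end of the fingers, on their centre line; the grasp point (between the pads) lies 19 mm behind it; z points along the fingers, y is the direction in which the jaws open and shut (so a half turn about z gives the same grasp; the last joint's range is limited). The gripper opens to 85 mm and grips with 20 to 120 N. Pads are 22 mm wide; open, the fingers measure 114 mm over their backs; the gripper's body (76 mm by 85 mm) begins 54 mm behind the grasp point. The pads swing forward as they close: fully open they stand 13 mm farther back than shut.
Start: joints at [-1.486, 0.158, 1.597, -0, 1.386, -0.21], TCP at [167.042, -550.185, 231.299] pointing down, gripper open.
Joint ranges: [-2.91, 2.91], [-0.94, 2.29], [0.18, 2.7], [-1.29, 4.43], [0.17, 2.64], [-3, 3]. Speed limits (rad/s): [2.57, 2.57, 3.14, 3.14, 3.14, 3.14].

INTERFACE

Orientations are given as a unit quaternion [w, x, y, z].
In Python, from cell import arm gives the robot as it stands.
- The arm moves only by the tool step_arm, never from a script. Its argument "motion" is a list of rows, each an object with "twist": the turn, a rotation vector about the tool's x, y, z in degrees, a list of three; "slide": the shift along the tool's x, y, z in m, a list of three; "gripper": the opening, from 0 (shut) to 1 (fully open). In form: [{"twist": [ax, ay, az], "slide": [tx, ty, tz], "gripper": gripper}, ...]. A call has 1 to 20 rows; each row is the pose to reach, as a shift and turn from the pose commanded when the call began, along the tool's axes at that moment; what a row does not reach only later rows make up. A row lasts 1/10 s, in which the tool goes at most 50 mm and 8.59 degrees, less where a joint would pass 70% of its speed; a pose out of reach is approached as far as the arm can. A call with a gripper value outside its range is refused whole. The fingers move at their own pace and stop on an object; "newtons" is the grip in N (left out, the last holds). Time passes only in rows, so rows that repeat a pose let the fingers close. It gives the time, the measured TCP pose, the force and the opening at its end, in the units of the state.
- arm.observe(): the state, without advancing time (a new reading comes with each control period).
- arm.capture(name): name is "scene" or "side" or "wrist"; returns the picture (384x512x3 uint8, blue, green, red); there is no depth.
- arm.camera_model(name): a dict with "K" (3x3 intrinsics, pixels), "k1" (the pictures are not rectified: a ray, as slopes to the right and down, at radius r is drawn at 1 + k1 r^2 times it, then the intrinsics apply), "rvec" (rotation vector, rad) and "tvec" (3), from world to camera coordinates, as OpenCV has them. Camera axes: x right, y down, z forward; pixel columns grow to the right and rows downward; lengths in mm; the calibration is good to about 2 mm. A picture is of the moment at which its call begins: read the wrist's pose just before it. camera_model takes no time and is no camera call; for the wrist camera it gives the pose at the moment of the call.
- arm.sign_off(): hands the job in, once; it reports no verdict.
The state is a dict: "t": time; "qpos": joint angles; "dq": joint speeds; "joint_torque": joint torques, N m; "position": TCP position; "orientation": TCP orientation; "ft_force": force on the tool from outside, world axes, zero at the start; "wrist_torque": the same for the moment, N m; "grip_width": finger opening in mm.
Only numpy, scipy, OpenCV 4.12 (cv2) and the standard library are available. Lean on these libraries where they do the work, as an engineer would, in place of code of your own. Each camera call takes 0.05 s, during which the arm holds its last target.

TASK

Set out the kit for the next welding exercise: stand the yellow square tube, the blue channel and the red H-beam offcut each upright on the plate painted with its own section and colour, centred on the painted mark and turned to match it. Also lower the green pipe into the green tin until you feel it touch the packing, which lies at an unknown depth: do not drop it or ram it down, and leave it standing upright in the tin.

Things in the scene. Friction and masses are not known exactly. Their poses are not given: they have to be found in the camera images.
- square: Loose offcut of square steel tube standing on end, 46 x 46 mm outside, 60 mm tall, walls 6 mm, upper 28 mm painted yellow, about 0.33 kg. Origin: centre of its underside; z up along the tube, x and y square to its sides.
- channel: Loose offcut of steel U-channel standing on end, 46 x 46 mm outside, 60 mm tall, walls 6 mm, upper 28 mm painted blue, about 0.33 kg. Origin: centre of the 46 mm square, on the underside; z up; the back wall (web) is on its -x side, the two flanges are its +y and -y sides, the open side looks to +x. Grip it across y, on the outside of the flanges.
- channel_mouth (a point): Middle of the open side of the channel, at its top edge: 23 mm along the channel's +x and 60 mm above its origin.
- beam: Loose offcut of steel H-beam standing on end, 46 x 46 mm outside, 60 mm tall, walls 6 mm, upper 28 mm painted red, about 0.33 kg. Origin: centre of its underside; z up; the two flanges are its +y and -y sides, the web joins them along y. Grip it across y, on the outside of the flanges.
- pipe: Loose steel pipe standing on end, 38 mm diameter, 120 mm tall, upper 35 mm painted green, black plug in its top, about 0.38 kg. Origin: centre of its underside; z up along the pipe.
- pad_square: Fixed grey plate on the bench, 100 x 100 mm, 5 mm thick, with a bold yellow square-tube section painted on it (about 52 mm outside), centred. Origin: centre of its underside (painted face is 5 mm above); x and y along the sides of the mark. Any of the four quarter turns of the tube matches.
- pad_channel: Fixed grey plate on the bench, 100 x 100 mm, 5 mm thick, with a bold blue channel section painted on it (about 52 mm outside), centred. Origin: centre of its underside (painted face is 5 mm above); the painted web is on its -x side and the open side looks to +x, as on the channel itself: the channel's x must point the same way as the plate's x.
- pad_beam: Fixed grey plate on the bench, 100 x 100 mm, 5 mm thick, with a bold red H-beam section painted on it (about 52 mm outside), centred. Origin: centre of its underside (painted face is 5 mm above); the painted flanges lie on its +y and -y sides, as on the beam itself; a half turn of the beam matches too.
- tin: Fixed round open tin, green, opaque: 82 mm outside diameter, 76 mm inside, rim 75 mm above the bench. Inside is firm packing with a level black top, somewhere between 18 and 45 mm above the bench, so the pipe stands out of the rim by 63 mm or more. Origin: centre of its underside, z up.
Things that resemble listed ones, but are neither listed nor needed, are in the scene too. Leave any purple look-alike of the beam alone.

How it is judged (in metres and radians):
At the end, for the whole second after the job is handed in: Tube, channel and beam each stand released on their own plate: within 12 mm of its centre, upright within 0.1 rad, turned within 0.2 rad of the mark (channel open the same way). The pipe stands on the packing in the tin, within 24 mm of centre, upright within 0.1 rad. All at rest (horizontal distance between square and pad_square below 0.012 m and (angle between the x axis of square and the x axis of pad_square, either way round below 0.2 rad or angle between the x axis of square and the y axis of pad_square, either way round below 0.2 rad) and angle between each of square, channel, beam, pipe's own z axis and vertical below 0.1 rad and z of square in the frame of pad_square between 0.002 and 0.009 m and horizontal distance between channel and pad_channel below 0.012 m and angle between the x axis of channel and the x axis of pad_channel, either way round below 0.2 rad and z of channel in the frame of pad_channel between 0.002 and 0.009 m and horizontal distance between beam and pad_beam below 0.012 m and angle between the x axis of beam and the x axis of pad_beam, either way round below 0.2 rad and z of beam in the frame of pad_beam between 0.002 and 0.009 m and x of channel_mouth in the frame of pad_channel above 0.005 m and horizontal distance between pipe and tin below 0.024 m and z of pipe in the frame of tin below 0.05 m and linear speed of each of square, channel, beam, pipe below 0.02 m/s); the robot touches nothing.
It fails at once if the pipe is dropped in the tin (it falls freely there, faster than 0.4 m/s, out of the fingers) (horizontal distance between pipe and tin below 0.03 m and linear speed of pipe above 0.4 m/s and contact force between the fingers and pipe below 0.5 N).
It fails at once if the pipe is rammed into the tin with more than 45 N (contact force between pipe and tin above 45 N).
It also fails if it takes over 112 s, if anything falls off the work surface, if the arm or the gripper's body presses on something with over 40 N, if the wrist force passes 120 N, or if a joint passes its speed limit or range.

## Working session

There is one attempt and no reset: what is moved stays moved. The work goes in short steps, Python scripts to look and compute and a tool call to move; the robot and the scene stay as the last step left them, time stands still between calls to the robot, and variables do not carry over. Pictures are saved under pics/ and viewed, and the job is handed in when it is done.

Besides the shell and the picture viewer there is one more tool, called after "Emit:" in YAML: its name, and indented under it one key for each argument. step_arm: Moves the arm, as the interface text tells. Its arguments: {"type":"object","properties":{"motion":{"type":"array"},"newtons":{"type":"number"}},"required":["motion"]}

```bash
ls; mkdir -p pics
python3 - <<'E'
from cell import arm
import cv2
s=arm.observe(); print(s)
for n in ("scene","side","wrist"):
    print(n,arm.camera_model(n))
    cv2.imwrite(f"pics/{n}0.png",arm.capture(n))
E
```

```text
pics
{'t': 0.0, 'qpos': array([-1.48608537e+00,  1.59107479e-01,  1.59824071e+00,  4.91311862e-06,
        1.38617873e+00, -2.10094024e-01]), 'dq': array([-0.00017541,  0.00067632, -0.00087001, -0.00093162, -0.00212028,
       -0.00117   ]), 'joint_torque': array([-3.39197231e-04, -3.95997441e+01, -3.31431699e+01, -1.04470266e-04,
        8.28456657e-03, -7.84111165e-06]), 'position': array([ 167.00070173, -549.58714968,  230.27981959]), 'orientation': array([-9.65079848e-04,  9.89155513e-01,  1.46868770e-01,  6.30008535e-05]), 'ft_force': array([-0.1592175 , -0.4928065 , -0.58150339]), 'wrist_torque': array([-0.01618962,  0.03123024,  0.04117226]), 'grip_width': 85.33538444359728}
scene {'K': array([[378.48489914,   0.        , 252.62752516],
       [  0.        , 378.48489914, 185.09681861],
       [  0.        ,   0.        ,   1.        ]]), 'k1': 0.03351981515746442, 'rvec': array([ 0.89322971,  2.74720782, -0.72277616]), 'tvec': array([ 373.50848258, -215.24701079, 1117.21732521])}
side {'K': array([[358.50613588,   0.        , 251.94511011],
       [  0.        , 358.50613588, 194.39755602],
       [  0.        ,   0.        ,   1.        ]]), 'k1': -0.10412432167465975, 'rvec': array([ 2.36350401, -0.08597341,  0.04977401]), 'tvec': array([-493.65776792,   76.97316286,  929.46183401])}
wrist {'K': array([[316.21089942,   0.        , 257.54386217],
       [  0.        , 316.21089942, 192.53091233],
       [  0.        ,   0.        ,   1.        ]]), 'k1': 0.025270586923029418, 'rvec': array([-2.32999218,  1.72814006,  0.25094315]), 'tvec': array([-573.58673609,  -35.94903376,  379.03262951])}
```

View pics/scene0.png

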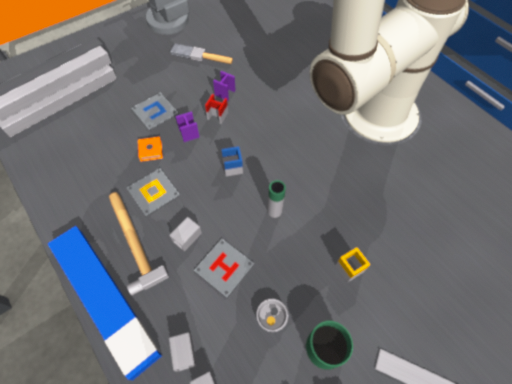

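View pics/side0.png

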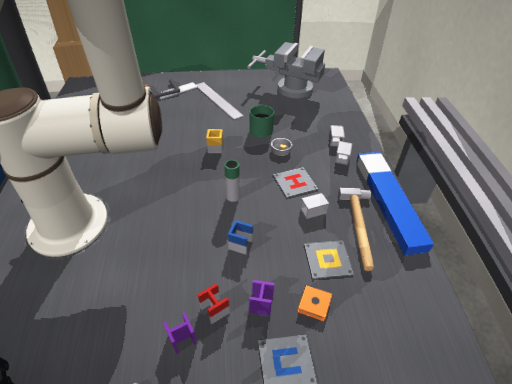

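View pics/wrist0.png

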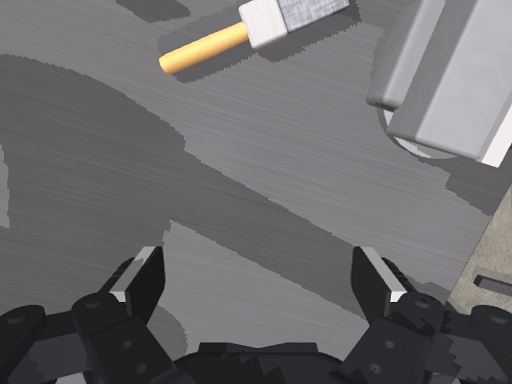

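```bash
cat > h.py <<'E'
import numpy as np, cv2
from cell import arm
def cam(n):
    m=arm.camera_model(n); R,_=cv2.Rodrigues(np.array(m["rvec"])); return dict(K=np.array(m["K"]),k1=m["k1"],R=R,t=np.array(m["tvec"]).ravel(),rvec=np.array(m["rvec"]))
def rays(c,px):
    px=np.atleast_2d(np.array(px,float))
    u=cv2.undistortPointsIter(px.reshape(-1,1,2),c["K"],np.array([c["k1"],0,0,0.]),None,None,(3,100,1e-10)).reshape(-1,2)
    d=np.c_[u,np.ones(len(u))]@c["R"]; o=-c["R"].T@c["t"]
    return o,d/np.linalg.norm(d,axis=1)[:,None]
def plane(c,px,z):
    o,d=rays(c,px); return o+d*((z-o[2])/d[:,2])[:,None]
def proj(c,P):
    return cv2.projectPoints(np.atleast_2d(np.array(P,float)),c["rvec"],c["t"],c["K"],np.array([c["k1"],0,0,0.]))[0].reshape(-1,2)
def tri(obs):
    A=np.zeros((3,3));b=np.zeros(3);L=[]
    for c,p in obs:
        o,d=rays(c,p);d=d[0];M=np.eye(3)-np.outer(d,d);A+=M;b+=M@o;L.append((M,o))
    X=np.linalg.solve(A,b); return X,[np.linalg.norm(M@(X-o)) for M,o in L]
def crop(src,x0,y0,x1,y1,f,out):
    im=cv2.imread(src)[y0:y1,x0:x1]; im=cv2.resize(im,None,fx=f,fy=f,interpolation=cv2.INTER_CUBIC)
    for x in range((x0+9)//10*10,x1,10):
        cv2.line(im,((x-x0)*f,0),((x-x0)*f,4 if x%50 else 12),(0,255,0),1)
        if x%20==0: cv2.putText(im,str(x),((x-x0)*f,20),0,.4,(0,255,0),1)
    for y in range((y0+9)//10*10,y1,10):
        cv2.line(im,(0,(y-y0)*f),(4,(y-y0)*f),(0,255,0),1)
        if y%20==0: cv2.putText(im,str(y),(6,(y-y0)*f+4),0,.4,(0,255,0),1)
    cv2.imwrite(out,im)
E
python3 -c "
from h import *
crop('pics/scene0.png',120,65,260,195,5,'pics/c1.png')
crop('pics/scene0.png',190,170,390,370,3,'pics/c2.png')
crop('pics/side0.png',150,270,340,384,4,'pics/c3.png')
crop('pics/side0.png',190,95,360,285,3,'pics/c4.png')
"
```

```text
(no output)
```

View pics/c1.png

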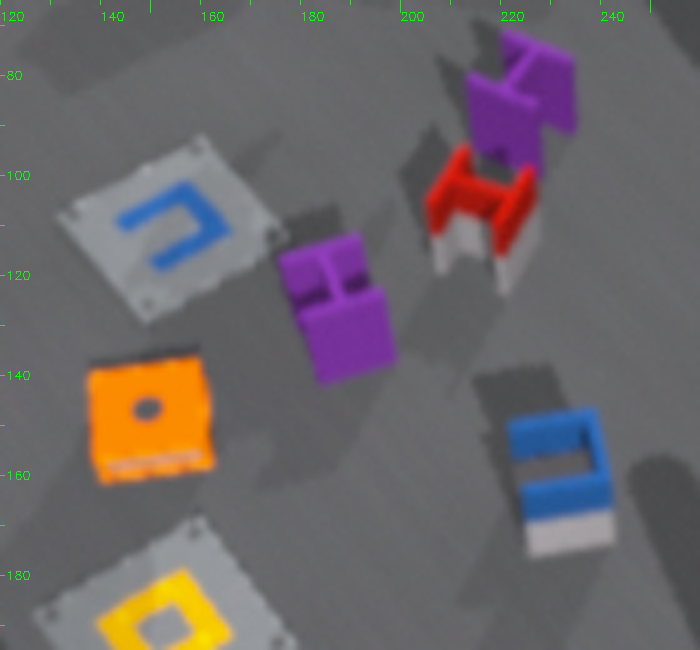

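View pics/c2.png

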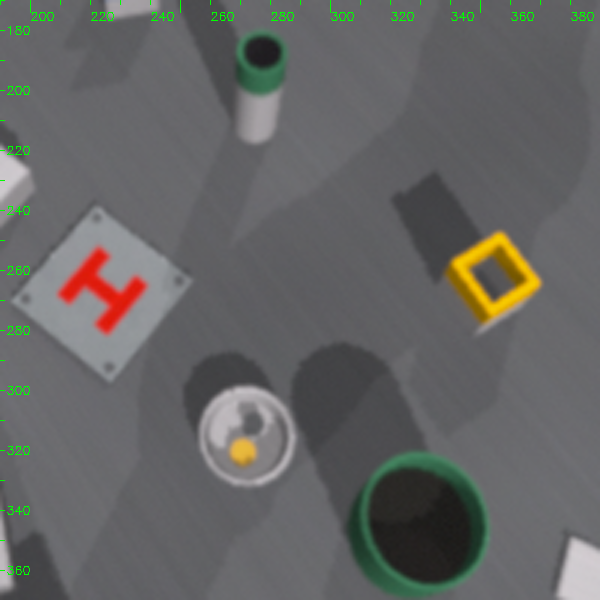

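View pics/c3.png

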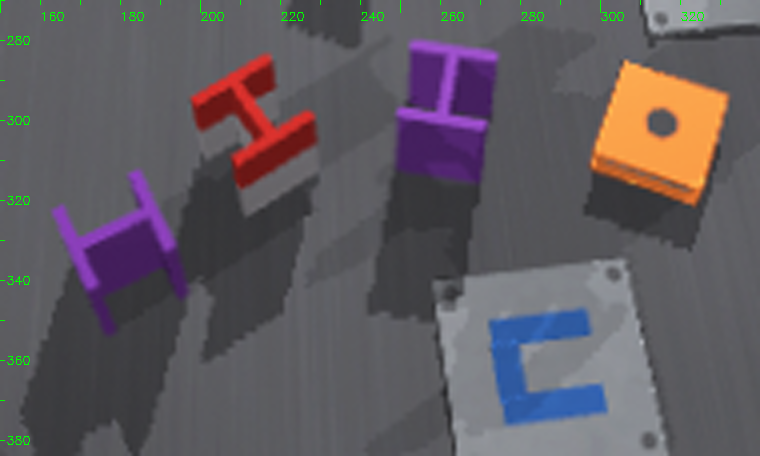

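View pics/c4.png

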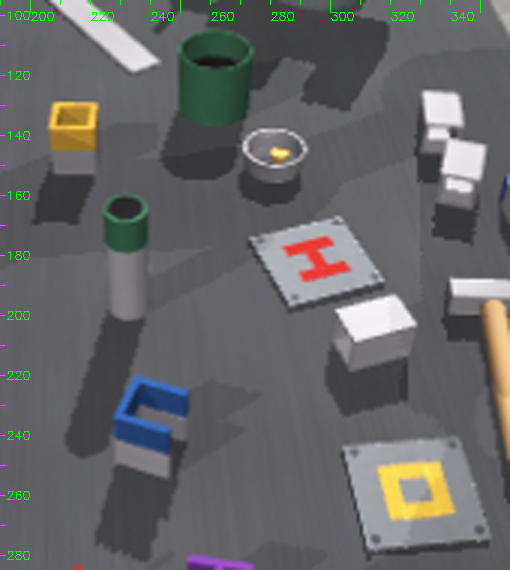

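```bash
python3 -c "
from h import *
crop('pics/scene0.png',200,85,250,185,6,'pics/a.png')
crop('pics/side0.png',190,215,260,320,6,'pics/b.png')
a=cv2.imread('pics/a.png');b=cv2.imread('pics/b.png')
H=max(a.shape[0],b.shape[0]);A=np.zeros((H,a.shape[1]+b.shape[1]+8,3),np.uint8);A[:a.shape[0],:a.shape[1]]=a;A[:b.shape[0],-b.shape[1]:]=b
cv2.imwrite('pics/d1.png',A[:600] if H>600 else A);print(A.shape)
crop('pics/scene0.png',120,160,185,220,6,'pics/a.png')
crop('pics/side0.png',250,330,320,384,6,'pics/b.png')
a=cv2.imread('pics/a.png');b=cv2.imread('pics/b.png')
H=max(a.shape[0],b.shape[0]);A=np.zeros((H,a.shape[1]+b.shape[1]+8,3),np.uint8);A[:a.shape[0],:a.shape[1]]=a;A[:b.shape[0],-b.shape[1]:]=b
cv2.imwrite('pics/d2.png',A[:600]);print(A.shape)
"
```

```text
(630, 728, 3)
(360, 818, 3)
```

View pics/d1.png

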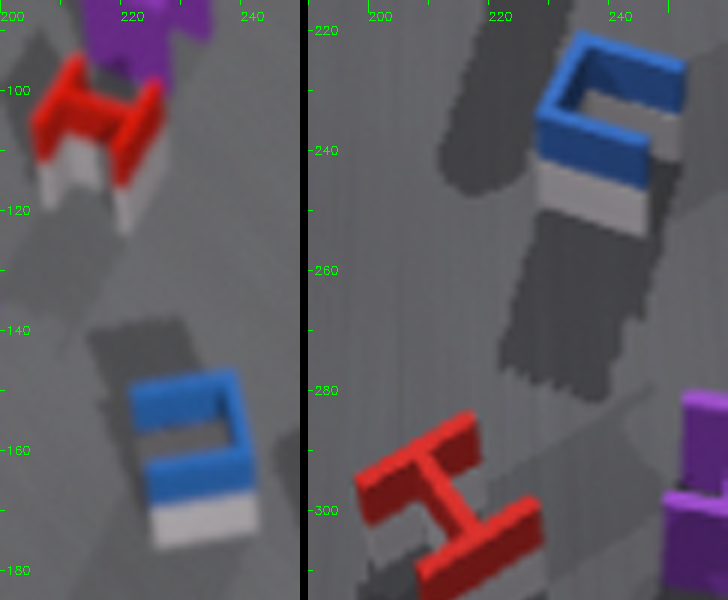

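View pics/d2.png

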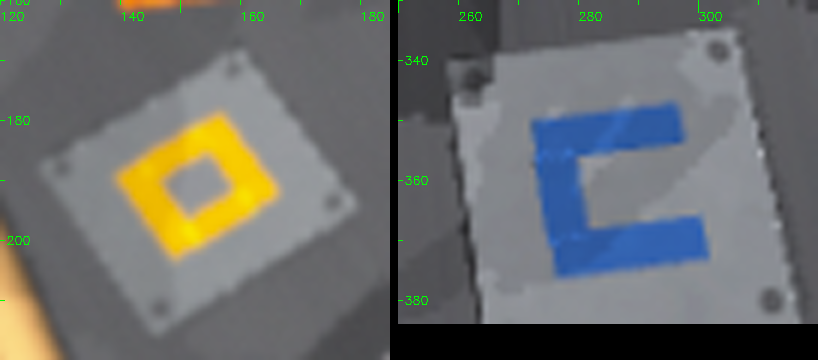

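```bash
cat > m0.py <<'E'
from h import *
S=cam("scene");D=cam("side")
print("camS",-S["R"].T@S["t"],"camD",-D["R"].T@D["t"])
def px(l,x0,y0,f,dx=0): return [(x0+(a-dx)/f-.5,y0+b/f-.5) for a,b in l]
items={
'channel':(60,px([(130,387),(238,370),(252,452),(146,463)],200,85,6),px([(585,32),(538,110),(648,142),(685,65)],190,215,6,308)),
'beam':(60,px([(75,57),(33,125),(115,152),(158,80)],200,85,6),px([(475,413),(358,480),(418,570),(540,500)],190,215,6,308)),
'square':(60,px([(500,232),(542,283),(490,325),(446,272)],190,170,3),px([(57,101),(98,103),(96,133),(50,130)],190,95,3)),
'padB':(5,px([(98,205),(192,280),(110,382),(12,300)],190,170,3),px([(248,238),(340,217),(384,277),(291,310)],190,95,3)),
'padS':(5,px([(242,48),(358,207),(157,335),(40,168)],120,160,6),px([(342,444),(460,437),(490,540),(370,552)],190,95,3)),
'padSmark':(5,px([(222,112),(280,188),(177,260),(115,180)],120,160,6),[]),
'padC':(5,px([(200,135),(290,238),(148,322),(57,215)],120,65,5),[]),
'padCmark':(5,px([(115,218),(185,182),(232,232),(160,270)],120,65,5),px([(531,121),(682,103),(709,258),(558,277)],250,330,6,398)),
'padBmark':(5,px([(100,247),(147,285),(104,335),(57,295)],190,170,3),px([(282,245),(330,235),(350,272),(302,282)],190,95,3)),
'tin':(75,px([(424,520)],190,170,3),px([(215,58)],190,95,3)),
'pipe':(120,px([(263,52)],190,170,3),px([(125,209)],190,95,3)),
}
for k,(z,a,b) in items.items():
    for n,c,l in (('scene',S,a),('side',D,b)):
        if l:
            P=plane(c,l,z)[:,:2]; print(k,n,P.round(0).tolist(),'mean',P.mean(0).round(1), 'sides',np.linalg.norm(P-np.roll(P,-1,0),axis=1).round(0))
    if b: print('   tri centre',[np.round(v,1) for v in tri([(S,np.mean(a,0)),(D,np.mean(b,0))])])
E
python3 m0.py
```

```text
camS [741.20085118 373.81408484 863.07516599] camD [ 438.67580935 -632.46326525  721.85588098]
channel scene [[471.0, -126.0], [429.0, -106.0], [448.0, -68.0], [488.0, -90.0]] mean [458.9 -97.3] sides [47. 43. 45. 40.]
channel side [[450.0, -68.0], [430.0, -106.0], [471.0, -125.0], [489.0, -87.0]] mean [459.9 -96.5] sides [44. 46. 41. 44.]
   tri centre [array([459.5, -97. ,  60.4]), array([0.4, 0.4])]
beam scene [[387.0, -297.0], [426.0, -274.0], [404.0, -238.0], [364.0, -263.0]] mean [ 395.4 -268.1] sides [45. 42. 47. 42.]
beam side [[403.0, -239.0], [363.0, -263.0], [384.0, -298.0], [425.0, -274.0]] mean [ 393.8 -268.6] sides [47. 40. 47. 41.]
   tri centre [array([ 394.4, -268.7,   59. ]), array([0.7, 0.7])]
square scene [[375.0, 272.0], [378.0, 318.0], [430.0, 318.0], [428.0, 271.0]] mean [402.7 294.5] sides [46. 52. 47. 53.]
square side [[381.0, 319.0], [424.0, 313.0], [421.0, 260.0], [374.0, 268.0]] mean [400.  290.2] sides [44. 53. 48. 51.]
   tri centre [array([400.5, 294.5,  56.2]), array([0.8, 0.8])]
padB scene [[596.0, 58.0], [571.0, 153.0], [666.0, 180.0], [692.0, 84.0]]
[... 1105 characters left out ...]
 533.2, -391.4,    4.3]), array([0.3, 0.3])]
padBmark scene [[614.0, 88.0], [602.0, 135.0], [650.0, 148.0], [662.0, 101.0]] mean [632.2 118.2] sides [49. 50. 49. 50.]
padBmark side [[600.0, 139.0], [650.0, 151.0], [660.0, 97.0], [611.0, 86.0]] mean [630.1 118.2] sides [51. 55. 50. 54.]
   tri centre [array([631.3, 118.5,   3.9]), array([1.1, 1.1])]
tin scene [[558.0, 386.0]] mean [557.8 385.8] sides [0.]
tin side [[553.0, 368.0]] mean [553. 368.] sides [0.]
   tri centre [array([555.1, 386. ,  63.4]), array([0., 0.])]
pipe scene [[447.0, 72.0]] mean [447.   71.5] sides [0.]
pipe side [[446.0, 69.0]] mean [445.7  69.3] sides [0.]
   tri centre [array([446. ,  70.9, 118.4]), array([0.3, 0.3])]
```

```bash
cat >> h.py <<'E'
def yaw(q):
    w,x,y,z=q; return np.degrees(np.arctan2(2*(x*y+w*z),1-2*(y*y+z*z)))
def plan(x,y,z,phi,quiet=False,s=None):
    s=s or arm.observe(); p=np.array(s["position"]); f=yaw(s["orientation"]); r=np.radians(f)
    d=np.array([x,y,z])-p; c,sn=np.cos(r),np.sin(r)
    sl=np.array([c*d[0]+sn*d[1], sn*d[0]-c*d[1], -d[2]])/1000
    tw=-((phi-f+180)%360-180)
    q6=np.degrees(np.arctan2(y,x))+90-phi
    print("t %.2f at %s phi %.1f | slide %s twist_z %.2f  rows~%d  q6 %.0f F %s w %.1f"%(s["t"],p.round(1),f,sl.round(4).tolist(),tw,max(np.linalg.norm(d)/50,abs(tw)/8.59)+1,(q6+180)%360-180,np.round(s["ft_force"],1),s["grip_width"]))
def wcam_rel():
    c=cam("wrist"); s=arm.observe(); o=-c["R"].T@c["t"]; r=np.radians(yaw(s["orientation"]))
    X=np.array([[np.cos(r),np.sin(r),0],[np.sin(r),-np.cos(r),0],[0,0,-1]])  # rows tool axes
    return X@(o-s["position"]), (X@c["R"].T)
E
python3 - <<'E'
from h import *
o,R=wcam_rel();print(o.round(1));print(R.round(3))
S=cam("scene")
# purple tops scene c1
for l in ([(505,30),(575,62),(540,105),(468,75)],[(280,260),(360,235),(385,290),(300,320)]):
    print(plane(S,[(120+a/5-.5,65+b/5-.5) for a,b in l],60).round(0).tolist())
E
```

```text
[  72.5   -0.5 -142.8]
[[-0.    -0.959 -0.283]
 [ 1.    -0.    -0.001]
 [ 0.001 -0.283  0.959]]
[[317.0, -359.0, 60.0], [299.0, -314.0, 60.0], [334.0, -299.0, 60.0], [355.0, -342.0, 60.0]]
[[512.0, -287.0, 60.0], [468.0, -277.0, 60.0], [477.0, -236.0, 60.0], [524.0, -246.0, 60.0]]
```

```bash
python3 -c "
from h import *
plan(394,-268,180,30.5)"
```

```text
t 0.15 at [ 167.  -549.7  230.5] phi 16.9 | slide [0.2991, -0.2036, 0.0505] twist_z -13.61  rows~8  q6 25 F [0.1 0.1 0.2] w 85.4
```

Emit:
step_arm:
  motion:
    - {"twist": [0,0,-4],"slide": [0.1,-0.068,0.02],"gripper": 1}
    - {"twist": [0,0,-8],"slide": [0.2,-0.136,0.03],"gripper": 1}
    - {"twist": [0,0,-13.6],"slide": [0.299,-0.2036,0.05],"gripper": 1}
    - {"twist": [0,0,-13.6],"slide": [0.299,-0.2036,0.05],"gripper": 1}
    - {"twist": [0,0,-13.6],"slide": [0.299,-0.2036,0.05],"gripper": 1}
    - {"twist": [0,0,-13.6],"slide": [0.299,-0.2036,0.05],"gripper": 1}
    - {"twist": [0,0,-13.6],"slide": [0.299,-0.2036,0.05],"gripper": 1}
    - {"twist": [0,0,-13.6],"slide": [0.299,-0.2036,0.05],"gripper": 1}
    - {"twist": [0,0,-13.6],"slide": [0.299,-0.2036,0.05],"gripper": 1}
    - {"twist": [0,0,-13.6],"slide": [0.299,-0.2036,0.05],"gripper": 1}

```text
t: 1.15
position: [393.8, -268.7, 181.3]
orientation: [0.0, 0.965, 0.263, -0.0]
ft_force: [0.7, 0.3, -0.0]
grip_width: 85.3
```

```bash
cat >> h.py <<'E'
def look(name,f=1):
    import pickle
    c=cam("wrist"); im=arm.capture("wrist"); cv2.imwrite(f"pics/{name}.png",im); pickle.dump(c,open(f"pics/{name}.pkl","wb")); return c
E
python3 -c "
from h import *
plan(394,-268,180,30.5); look('w1')"
```

```text
t 1.15 at [ 393.8 -268.7  181.3] phi 30.5 | slide [0.0006, -0.0005, 0.0013] twist_z 0.02  rows~1  q6 25 F [ 0.7  0.3 -0. ] w 85.3
```

View pics/w1.png

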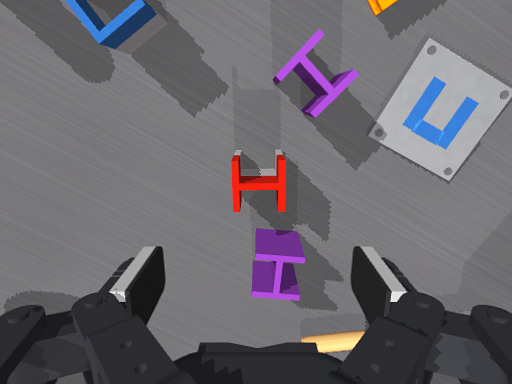

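```bash
python3 -c "
from h import *
import pickle
crop('pics/w1.png',220,140,300,225,7,'pics/w1c.png')
crop('pics/w1.png',365,30,512,190,4,'pics/w1d.png')
"
```

```text
(no output)
```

View pics/w1c.png

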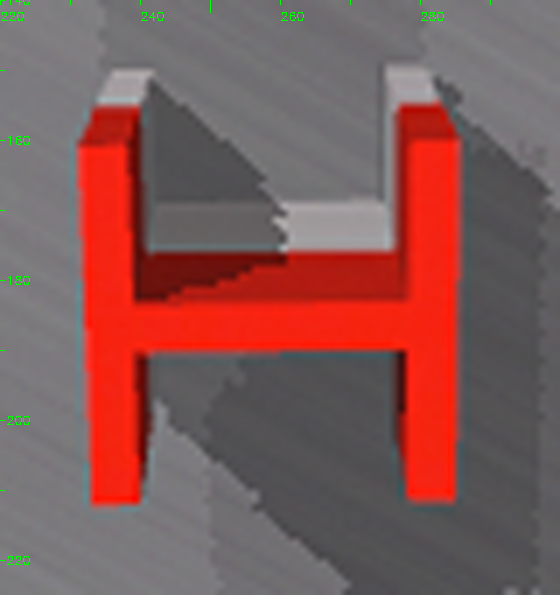

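View pics/w1d.png

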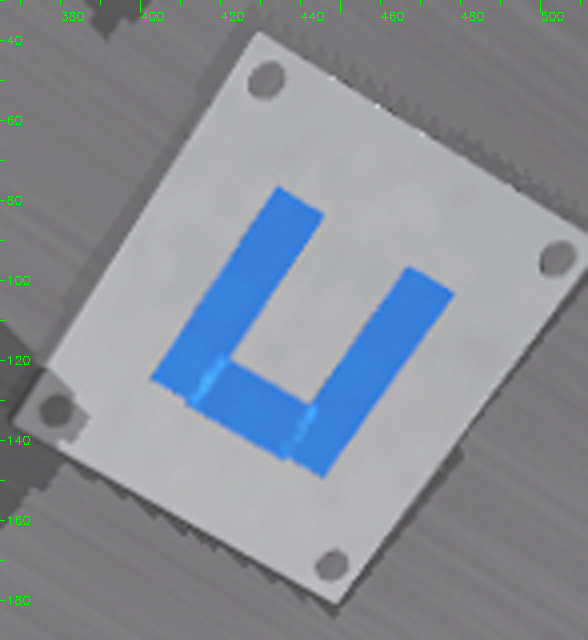

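```bash
cat >> h.py <<'E'
def wc(name):
    import pickle; return pickle.load(open(f"pics/{name}.pkl","rb"))
def quad(name,l,x0,y0,f,z):
    P=plane(wc(name),[(x0+a/f-.5,y0+b/f-.5) for a,b in l],z)[:,:2]
    e=np.roll(P,-1,0)-P; print(P.round(1).tolist(),'mean',P.mean(0).round(1),'sides',np.linalg.norm(e,axis=1).round(1),'ang',np.degrees(np.arctan2(e[:,1],e[:,0])).round(1))
E
python3 -c "
from h import *
quad('w1',[(78,143),(459,140),(456,501),(92,505)],220,140,7,60)
quad('w1',[(278,187),(455,293),(322,478),(150,378)],365,30,4,5)
quad('w1',[(258,30),(598,240),(335,606),(10,420)],365,30,4,5)
"
```

```text
[[402.1, -237.0], [425.7, -276.4], [386.3, -300.5], [362.4, -261.1]] mean [ 394.1 -268.7] sides [46.  46.2 46.1 46.4] ang [ -59.1 -148.5  121.2   31.3]
[[557.2, -364.5], [559.5, -416.2], [509.4, -418.3], [507.4, -366.1]] mean [ 533.4 -391.3] sides [51.8 50.2 52.2 49.8] ang [ -87.4 -177.6   92.2    1.9]
[[580.8, -338.8], [585.1, -436.6], [485.4, -442.8], [481.9, -342.7]] mean [ 533.3 -390.2] sides [ 97.8  99.9 100.1  98.9] ang [ -87.5 -176.4   92.     2.2]
```

Emit:
step_arm:
  motion:
    - {"twist": [0,0,-0.7],"slide": [0.0003,0,0.05],"gripper": 1}
    - {"twist": [0,0,-0.7],"slide": [0.0003,0,0.09],"gripper": 0.9}
    - {"twist": [0,0,-0.7],"slide": [0.0003,0,0.125],"gripper": 0.8}
    - {"twist": [0,0,-0.7],"slide": [0.0003,0,0.15],"gripper": 0.8}
    - {"twist": [0,0,-0.7],"slide": [0.0003,0,0.161],"gripper": 0.8}
    - {"twist": [0,0,-0.7],"slide": [0.0003,0,0.161],"gripper": 0.8}
    - {"twist": [0,0,-0.7],"slide": [0.0003,0,0.161],"gripper": 0.3}
    - {"twist": [0,0,-0.7],"slide": [0.0003,0,0.161],"gripper": 0.3}
    - {"twist": [0,0,-0.7],"slide": [0.0003,0,0.161],"gripper": 0.3}
    - {"twist": [0,0,-0.7],"slide": [0.0003,0,0.161],"gripper": 0.3}
    - {"twist": [0,0,-0.7],"slide": [0.0003,0,0.161],"gripper": 0.3}
  newtons: 60

```text
t: 2.3
position: [395.4, -269.9, 22.2]
orientation: [0.002, 0.963, 0.269, 0.001]
ft_force: [-0.8, -1.3, 5.9]
grip_width: 45.5
```

```bash
python3 -c "
from h import *
plan(394,-268,150,31.2)"
```

```text
t 2.30 at [ 395.4 -269.9   22.2] phi 31.2 | slide [-0.0002, -0.0024, -0.1278] twist_z 0.00  rows~3  q6 25 F [-0.8 -1.3  5.9] w 45.5
```

```bash
python3 -c "
from h import *
plan(573,103,180,15)"
```

```text
t 2.30 at [ 395.4 -269.9   22.2] phi 31.2 | slide [0.3451, -0.2269, -0.1578] twist_z 16.20  rows~9  q6 85 F [-0.8 -1.3  5.9] w 45.5
```

Emit:
step_arm:
  motion:
    - {"twist": [0,0,0],"slide": [0,0,-0.03],"gripper": 0.3}
    - {"twist": [0,0,0],"slide": [0,0,-0.07],"gripper": 0.3}
    - {"twist": [0,0,0],"slide": [0.005,-0.003,-0.115],"gripper": 0.3}
    - {"twist": [0,0,2],"slide": [0.03,-0.02,-0.145],"gripper": 0.3}
    - {"twist": [0,0,4],"slide": [0.07,-0.046,-0.158],"gripper": 0.3}
    - {"twist": [0,0,6],"slide": [0.11,-0.0725,-0.158],"gripper": 0.3}
    - {"twist": [0,0,8],"slide": [0.15,-0.0985,-0.158],"gripper": 0.3}
    - {"twist": [0,0,10],"slide": [0.19,-0.125,-0.158],"gripper": 0.3}
    - {"twist": [0,0,12],"slide": [0.23,-0.151,-0.158],"gripper": 0.3}
    - {"twist": [0,0,14],"slide": [0.27,-0.1775,-0.158],"gripper": 0.3}
    - {"twist": [0,0,16.2],"slide": [0.31,-0.204,-0.158],"gripper": 0.3}
    - {"twist": [0,0,16.2],"slide": [0.335,-0.22,-0.158],"gripper": 0.3}
    - {"twist": [0,0,16.2],"slide": [0.345,-0.227,-0.158],"gripper": 0.3}
    - {"twist": [0,0,16.2],"slide": [0.345,-0.227,-0.158],"gripper": 0.3}
    - {"twist": [0,0,16.2],"slide": [0.345,-0.227,-0.158],"gripper": 0.3}
    - {"twist": [0,0,16.2],"slide": [0.345,-0.227,-0.158],"gripper": 0.3}

```text
t: 3.9
position: [571.3, 103.1, 178.2]
orientation: [0.0, 0.992, 0.13, -0.0]
ft_force: [0.4, -0.7, -3.3]
grip_width: 45.0
```

```bash
python3 -c "
from h import *
plan(631,118.5,100,15); look('w2')"
```

```text
t 3.90 at [571.3 103.1 178.2] phi 14.9 | slide [0.0616, 0.0005, 0.0782] twist_z -0.10  rows~2  q6 86 F [ 0.4 -0.7 -3.3] w 45.0
```

View pics/w2.png

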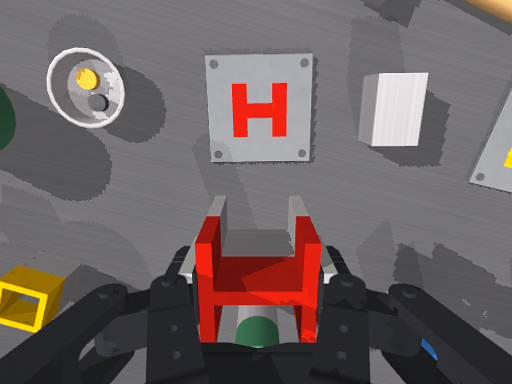

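```bash
python3 -c "
from h import *
quad('w2',[(205,55),(311,53),(314,161),(208,163)],0,0,1,5)
quad('w2',[(233,84),(286,82),(287,136),(234,138)],0,0,1,5)
quad('w2',[(196,243),(320,243),(317,343),(200,343)],0,0,1,178.2-22.2+60)
crop('pics/w2.png',195,40,325,170,5,'pics/w2c.png')
"
```

```text
[[666.1, 179.2], [692.7, 85.7], [598.0, 52.2], [568.5, 155.3]] mean [631.3 118.1] sides [ 97.2 100.4 107.2 100.5] ang [ -74.1 -160.5  106.    13.7]
[[648.4, 148.5], [662.9, 100.8], [615.0, 85.6], [599.7, 135.8]] mean [631.5 117.7] sides [49.9 50.2 52.4 50.4] ang [ -73.1 -162.5  107.    14.7]
[[587.3, 131.4], [598.8, 87.9], [556.9, 75.7], [545.0, 120.9]] mean [572. 104.] sides [44.9 43.6 46.7 43.6] ang [ -75.2 -163.7  104.8   13.9]
```

View pics/w2c.png

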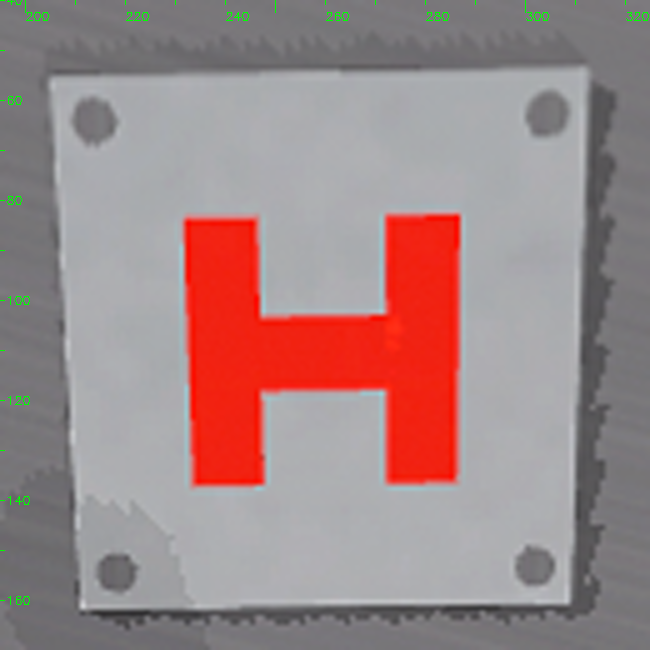

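```bash
python3 -c "
from h import *
quad('w2',[(50,78),(589,67),(571,605),(83,612)],195,40,5,5)
quad('w2',[(183,219),(460,214),(456,482),(193,486)],195,40,5,5)
plan(631.3,118.2,28,15.8)
"
```

```text
[[665.6, 179.1], [692.8, 84.0], [596.8, 56.9], [570.1, 151.9]] mean [631.3 118. ] sides [98.9 99.8 98.7 99.3] ang [ -74.1 -164.3  105.7   15.9]
[[648.3, 149.8], [662.5, 99.6], [614.4, 86.3], [600.4, 136.4]] mean [631.4 118. ] sides [52.2 49.9 52.  49.8] ang [ -74.2 -164.5  105.7   15.7]
t 3.95 at [571.4 103.1 178.3] phi 14.9 | slide [0.0617, 0.0008, 0.1503] twist_z -0.91  rows~4  q6 85 F [ 0.5 -0.1 -2.6] w 44.9
```

Emit:
step_arm:
  motion:
    - {"twist": [0,0,-0.9],"slide": [0.035,0.0005,0.02],"gripper": 0.3}
    - {"twist": [0,0,-0.9],"slide": [0.055,0.0008,0.06],"gripper": 0.3}
    - {"twist": [0,0,-0.9],"slide": [0.0617,0.0008,0.1],"gripper": 0.3}
    - {"twist": [0,0,-0.9],"slide": [0.0617,0.0008,0.13],"gripper": 0.3}
    - {"twist": [0,0,-0.9],"slide": [0.0617,0.0008,0.14],"gripper": 0.3}
    - {"twist": [0,0,-0.9],"slide": [0.0617,0.0008,0.145],"gripper": 0.3}
    - {"twist": [0,0,-0.9],"slide": [0.0617,0.0008,0.145],"gripper": 0.3}
    - {"twist": [0,0,-0.9],"slide": [0.0617,0.0008,0.145],"gripper": 0.3}
    - {"twist": [0,0,-0.9],"slide": [0.0617,0.0008,0.145],"gripper": 0.3}

```text
t: 4.85
position: [633.1, 119.6, 35.5]
orientation: [0.0, 0.99, 0.138, 0.002]
ft_force: [-0.6, 0.4, -2.1]
grip_width: 45.1
```

```bash
python3 -c "
from h import *
plan(631.3,118.2,27.5,15.7)"
```

```text
t 4.85 at [633.1 119.6  35.5] phi 15.9 | slide [-0.0021, 0.0009, 0.008] twist_z 0.19  rows~1  q6 85 F [-0.6  0.4 -2.1] w 45.1
```

Emit:
step_arm:
  motion:
    - {"twist": [0,0,0],"slide": [-0.001,0.0005,0.002],"gripper": 0.3}
    - {"twist": [0,0,0],"slide": [-0.002,0.0009,0.004],"gripper": 0.3}
    - {"twist": [0,0,0],"slide": [-0.002,0.0009,0.006],"gripper": 0.3}
    - {"twist": [0,0,0],"slide": [-0.002,0.0009,0.0075],"gripper": 0.3}
    - {"twist": [0,0,0],"slide": [-0.002,0.0009,0.0075],"gripper": 0.3}
    - {"twist": [0,0,0],"slide": [-0.002,0.0009,0.0075],"gripper": 0.3}

```text
t: 5.45
position: [630.0, 118.3, 27.2]
orientation: [0.0, 0.99, 0.138, -0.0]
ft_force: [-5.3, -0.4, 7.2]
grip_width: 45.4
```

```bash
python3 -c "
from h import *
plan(631.3,118.2,27.5,15.7)"
```

```text
t 5.45 at [630.  118.3  27.2] phi 15.9 | slide [0.0013, 0.0004, -0.0003] twist_z 0.20  rows~1  q6 85 F [-5.3 -0.4  7.2] w 45.4
```

Emit:
step_arm:
  motion:
    - {"twist": [0,0,0],"slide": [0,0,0],"gripper": 0.65}
    - {"twist": [0,0,0],"slide": [0,0,0],"gripper": 0.8}
    - {"twist": [0,0,0],"slide": [0,0,0],"gripper": 0.8}
    - {"twist": [0,0,0],"slide": [0,0,0],"gripper": 0.8}
    - {"twist": [0,0,0],"slide": [0,0,0],"gripper": 0.8}
    - {"twist": [0,0,0],"slide": [0,0,-0.02],"gripper": 0.8}
    - {"twist": [0,0,0],"slide": [0,0,-0.05],"gripper": 0.8}
    - {"twist": [0,0,0],"slide": [0,0,-0.1],"gripper": 1}
    - {"twist": [0,0,0],"slide": [0,0,-0.15],"gripper": 1}
    - {"twist": [0,0,0],"slide": [0,0,-0.19],"gripper": 1}
    - {"twist": [0,0,0],"slide": [0,0,-0.19],"gripper": 1}
    - {"twist": [0,0,0],"slide": [0,0,-0.19],"gripper": 1}

```text
t: 6.65
position: [630.6, 118.3, 217.0]
orientation: [0.0, 0.99, 0.138, 0.001]
ft_force: [-0.2, -0.9, 0.0]
grip_width: 85.3
```

```bash
python3 -c "
from h import *
plan(446,71,220,15);look('w3')"
```

```text
t 6.65 at [630.6 118.3 217. ] phi 15.9 | slide [-0.1905, -0.0051, -0.003] twist_z 0.89  rows~4  q6 84 F [-0.2 -0.9  0. ] w 85.3
```

View pics/w3.png

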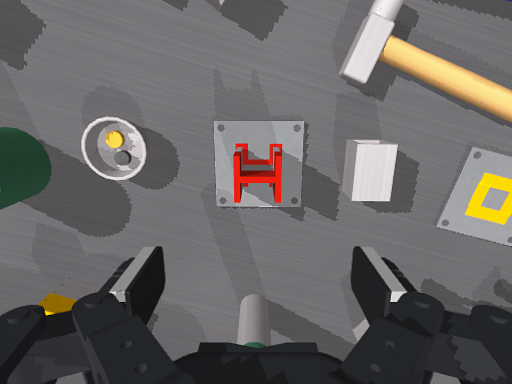

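```bash
python3 -c "
from h import *
crop('pics/w3.png',205,112,315,216,6,'pics/w3c.png')
plan(406,60,230,15)
"
```

```text
t 6.70 at [629.5 118.3 214.9] phi 15.9 | slide [-0.2309, -0.0051, -0.0151] twist_z 0.89  rows~5  q6 83 F [ 0.1  0.6 -0.4] w 85.5
```

View pics/w3c.png

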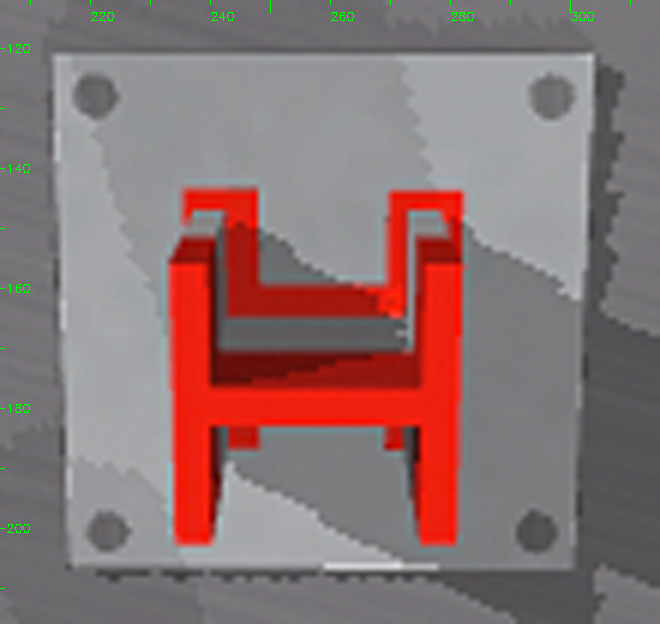

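```bash
python3 -c "
from h import *
quad('w3',[(169,263),(462,262),(457,545),(175,545)],205,112,6,65)
quad('w3',[(53,54),(595,53),(575,569),(68,569)],205,112,6,5)
"
```

```text
[[645.4, 147.3], [658.1, 103.2], [613.3, 90.3], [600.8, 134.6]] mean [629.4 118.8] sides [45.9 46.6 46.1 46.4] ang [ -74.  -163.9  105.8   15.8]
[[665.7, 178.9], [692.9, 83.9], [597.4, 56.5], [570.0, 152.8]] mean [631.5 118. ] sides [ 98.9  99.4 100.1  99.2] ang [ -74.  -164.   105.8   15.3]
```

Emit:
step_arm:
  motion:
    - {"twist": [0,0,0.9],"slide": [-0.05,-0.001,-0.005],"gripper": 1}
    - {"twist": [0,0,0.9],"slide": [-0.1,-0.002,-0.013],"gripper": 1}
    - {"twist": [0,0,0.9],"slide": [-0.15,-0.003,-0.013],"gripper": 1}
    - {"twist": [0,0,0.9],"slide": [-0.2,-0.004,-0.013],"gripper": 1}
    - {"twist": [0,0,0.9],"slide": [-0.231,-0.005,-0.013],"gripper": 1}
    - {"twist": [0,0,0.9],"slide": [-0.231,-0.005,-0.013],"gripper": 1}
    - {"twist": [0,0,0.9],"slide": [-0.231,-0.005,-0.013],"gripper": 1}
    - {"twist": [0,0,0.9],"slide": [-0.231,-0.005,-0.013],"gripper": 1}
    - {"twist": [0,0,0.9],"slide": [-0.231,-0.005,-0.013],"gripper": 1}

```text
t: 7.6
position: [407.0, 60.0, 228.4]
orientation: [-0.0, 0.991, 0.131, -0.001]
ft_force: [-0.0, 0.3, 0.1]
grip_width: 85.6
```

```bash
python3 -c "
from h import *
plan(446,71,85,15);look('w4')"
```

```text
t 7.60 at [407.   60.  228.4] phi 15.0 | slide [0.0405, -0.0005, 0.1434] twist_z 0.01  rows~3  q6 84 F [-0.   0.3  0.1] w 85.6
```

View pics/w4.png

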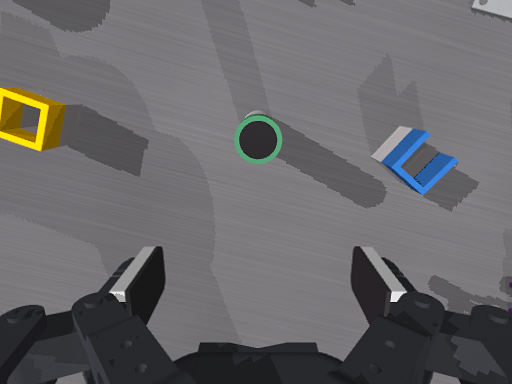

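```bash
python3 -c "
from h import *
quad('w4',[(234,139.5),(258,115),(282,139.5),(258,164)],0,0,1,120)
P=plane(wc('w4'),[(258,139.5)],120)[0];print(P)
plan(P[0],P[1],87,15)"
```

```text
[[442.7, 89.8], [465.7, 76.4], [452.5, 53.3], [428.6, 66.5]] mean [447.4  71.5] sides [26.6 26.6 27.2 27.2] ang [ -30.3 -119.7  151.    59. ]
[447.29422873  71.04619558 120.        ]
t 7.65 at [407.   60.  228.5] phi 15.0 | slide [0.0418, -0.0002, 0.1415] twist_z 0.01  rows~3  q6 84 F [ 0.8 -0.2  0.2] w 85.4
```

Emit:
step_arm:
  motion:
    - {"twist": [0,0,0],"slide": [0.042,-0.0002,0.005],"gripper": 1}
    - {"twist": [0,0,0],"slide": [0.042,-0.0002,0.04],"gripper": 1}
    - {"twist": [0,0,0],"slide": [0.042,-0.0002,0.08],"gripper": 1}
    - {"twist": [0,0,0],"slide": [0.042,-0.0002,0.12],"gripper": 1}
    - {"twist": [0,0,0],"slide": [0.042,-0.0002,0.1415],"gripper": 0.8}
    - {"twist": [0,0,0],"slide": [0.042,-0.0002,0.1415],"gripper": 0.6}
    - {"twist": [0,0,0],"slide": [0.042,-0.0002,0.1415],"gripper": 0.2}
    - {"twist": [0,0,0],"slide": [0.042,-0.0002,0.1415],"gripper": 0.2}
    - {"twist": [0,0,0],"slide": [0.042,-0.0002,0.1415],"gripper": 0.2}
    - {"twist": [0,0,0],"slide": [0.042,-0.0002,0.1415],"gripper": 0.2}
    - {"twist": [0,0,0],"slide": [0.042,-0.0002,0.1415],"gripper": 0.2}
    - {"twist": [0,0,0],"slide": [0.042,-0.0002,0.1415],"gripper": 0.2}
  newtons: 35

```text
t: 8.85
position: [448.2, 70.8, 88.6]
orientation: [0.0, 0.991, 0.13, 0.001]
ft_force: [0.5, 0.3, 5.7]
grip_width: 37.3
```

```bash
python3 -c "
from h import *
plan(497,371,250,15)"
```

```text
t 8.85 at [448.2  70.8  88.6] phi 15.0 | slide [0.1248, -0.2773, -0.1614] twist_z -0.01  rows~7  q6 112 F [0.5 0.3 5.7] w 37.3
```

Emit:
step_arm:
  motion:
    - {"twist": [0,0,0],"slide": [0,0,-0.02],"gripper": 0.2}
    - {"twist": [0,0,0],"slide": [0,0,-0.055],"gripper": 0.2}
    - {"twist": [0,0,0],"slide": [0,0,-0.095],"gripper": 0.2}
    - {"twist": [0,0,0],"slide": [0.01,-0.02,-0.12],"gripper": 0.2}
    - {"twist": [0,0,0],"slide": [0.025,-0.055,-0.13],"gripper": 0.2}
    - {"twist": [0,0,0],"slide": [0.04,-0.09,-0.13],"gripper": 0.2}
    - {"twist": [0,0,0],"slide": [0.056,-0.125,-0.13],"gripper": 0.2}
    - {"twist": [0,0,0],"slide": [0.072,-0.16,-0.13],"gripper": 0.2}
    - {"twist": [0,0,0],"slide": [0.088,-0.195,-0.13],"gripper": 0.2}
    - {"twist": [0,0,0],"slide": [0.104,-0.23,-0.13],"gripper": 0.2}
    - {"twist": [0,0,0],"slide": [0.117,-0.26,-0.13],"gripper": 0.2}
    - {"twist": [0,0,0],"slide": [0.1248,-0.2773,-0.13],"gripper": 0.2}
    - {"twist": [0,0,0],"slide": [0.1248,-0.2773,-0.13],"gripper": 0.2}
    - {"twist": [0,0,0],"slide": [0.1248,-0.2773,-0.13],"gripper": 0.2}
    - {"twist": [0,0,0],"slide": [0.1248,-0.2773,-0.13],"gripper": 0.2}

```text
t: 10.35
position: [495.3, 370.0, 216.5]
orientation: [0.001, 0.991, 0.13, -0.001]
ft_force: [0.0, 0.8, -4.2]
grip_width: 37.3
```

```bash
python3 -c "
from h import *
plan(555,386,220,15);look('w5')"
```

```text
t 10.35 at [495.3 370.  216.5] phi 15.0 | slide [0.0618, -0.0001, -0.0035] twist_z -0.05  rows~2  q6 110 F [ 0.   0.8 -4.2] w 37.3
```

View pics/w5.png

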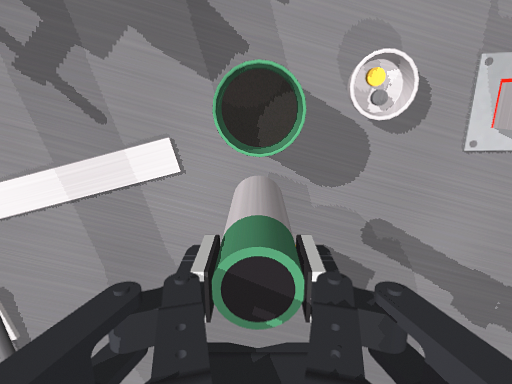

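```bash
python3 -c "
from h import *
c=wc('w5')
for l,z in (([(212,108),(306,108),(259,60),(259,157),(259,108)],75),([(212,287),(304,287),(258,247),(258,328),(258,287)],247.9)):
    P=plane(c,l,z);print(P[4].round(1),(P[2]/2+P[3]/2).round(1),(P[0]/2+P[1]/2).round(1),np.linalg.norm(P[0]-P[1]),np.linalg.norm(P[2]-P[3]))
# two view tri rim centre
S=cam('scene');print(tri([(S,(190+424/3-.5,170+521/3-.5)),(c,(259,108.3))]))
plan(555,386,190,15)
"
```

```text
[558.  385.9  75. ] [555.9 385.3  75. ] [558.  385.8  75. ] 81.44320299260555 81.17861189184026
[495.3 370.5 247.9] [494.4 370.3 247.9] [495.3 370.5 247.9] 36.9372502036099 37.16764082962337
(array([557.79815157, 386.04029497,  73.56598975]), [np.float64(0.2640253857883339), np.float64(0.26402538578826906)])
t 10.40 at [495.5 370.  216.8] phi 14.9 | slide [0.0616, -0.0002, 0.0268] twist_z -0.07  rows~2  q6 110 F [-0.7  0.3 -4.4] w 37.1
```

Emit:
step_arm:
  motion:
    - {"twist": [0,0,0],"slide": [0.03,0,0],"gripper": 0.2}
    - {"twist": [0,0,0],"slide": [0.055,0,0],"gripper": 0.2}
    - {"twist": [0,0,0],"slide": [0.063,0,0],"gripper": 0.2}
    - {"twist": [0,0,0],"slide": [0.063,0,0],"gripper": 0.2}
    - {"twist": [0,0,0],"slide": [0.063,0,0.01],"gripper": 0.2}
    - {"twist": [0,0,0],"slide": [0.063,0,0.03],"gripper": 0.2}
    - {"twist": [0,0,0],"slide": [0.063,0,0.05],"gripper": 0.2}
    - {"twist": [0,0,0],"slide": [0.063,0,0.065],"gripper": 0.2}
    - {"twist": [0,0,0],"slide": [0.063,0,0.073],"gripper": 0.2}
    - {"twist": [0,0,0],"slide": [0.063,0,0.073],"gripper": 0.2}
    - {"twist": [0,0,0],"slide": [0.063,0,0.073],"gripper": 0.2}
    - {"twist": [0,0,0],"slide": [0.063,0,0.073],"gripper": 0.2}

```text
t: 11.6
position: [557.4, 387.7, 145.8]
orientation: [-0.0, 0.991, 0.13, 0.001]
ft_force: [-1.2, 0.1, -4.6]
grip_width: 37.2
```

```bash
python3 -c "
from h import *
plan(556.5,385.7,135,15)"
```

```text
t 11.60 at [557.4 387.7 145.8] phi 15.0 | slide [-0.0014, 0.0017, 0.0108] twist_z -0.01  rows~1  q6 110 F [-1.2  0.1 -4.6] w 37.2
```

Emit:
step_arm:
  motion:
    - {"twist": [0,0,0],"slide": [0,0.0005,0.002],"gripper": 0.2}
    - {"twist": [0,0,0],"slide": [-0.0005,0.001,0.004],"gripper": 0.2}
    - {"twist": [0,0,0],"slide": [-0.0005,0.001,0.006],"gripper": 0.2}
    - {"twist": [0,0,0],"slide": [-0.0005,0.001,0.008],"gripper": 0.2}
    - {"twist": [0,0,0],"slide": [-0.0005,0.001,0.009],"gripper": 0.2}
    - {"twist": [0,0,0],"slide": [-0.0005,0.001,0.01],"gripper": 0.2}

```text
t: 12.2
position: [556.3, 386.2, 134.1]
orientation: [0.0, 0.991, 0.13, -0.0]
ft_force: [1.1, 0.4, -3.5]
grip_width: 37.0
```

Emit:
step_arm:
  motion:
    - {"twist": [0,0,0],"slide": [0,0,0.001],"gripper": 0.2}
    - {"twist": [0,0,0],"slide": [0,0,0.002],"gripper": 0.2}
    - {"twist": [0,0,0],"slide": [0,0,0.003],"gripper": 0.2}

```text
t: 12.5
position: [556.6, 386.3, 131.7]
orientation: [-0.0, 0.991, 0.13, 0.0]
ft_force: [-1.0, -0.5, -0.1]
grip_width: 37.2
```

Emit:
step_arm:
  motion:
    - {"twist": [0,0,0],"slide": [0,0,0.001],"gripper": 0.2}
    - {"twist": [0,0,0],"slide": [0,0,0.002],"gripper": 0.2}
    - {"twist": [0,0,0],"slide": [0,0,0.003],"gripper": 0.2}

```text
t: 12.8
position: [557.5, 386.7, 131.7]
orientation: [-0.0, 0.991, 0.131, 0.002]
ft_force: [-5.0, -3.1, 13.2]
grip_width: 37.1
```

Emit:
step_arm:
  motion:
    - {"twist": [0,0,0],"slide": [0,0,-0.001],"gripper": 0.2}
    - {"twist": [0,0,0],"slide": [0,0,-0.0015],"gripper": 0.2}
    - {"twist": [0,0,0],"slide": [0,0,-0.0015],"gripper": 0.2}

```text
t: 13.1
position: [557.0, 386.5, 131.7]
orientation: [-0.0, 0.991, 0.13, 0.001]
ft_force: [-2.2, -2.0, 7.4]
grip_width: 36.8
```

Emit:
step_arm:
  motion:
    - {"twist": [0,0,0],"slide": [0,0,0],"gripper": 0.5}
    - {"twist": [0,0,0],"slide": [0,0,0],"gripper": 0.6}
    - {"twist": [0,0,0],"slide": [0,0,0],"gripper": 0.8}
    - {"twist": [0,0,0],"slide": [0,0,0],"gripper": 1}
    - {"twist": [0,0,0],"slide": [0,0,0],"gripper": 1}
    - {"twist": [0,0,0],"slide": [0,0,0],"gripper": 1}
    - {"twist": [0,0,0],"slide": [0,0,-0.02],"gripper": 1}
    - {"twist": [0,0,0],"slide": [0,0,-0.06],"gripper": 1}
    - {"twist": [0,0,0],"slide": [0,0,-0.1],"gripper": 1}
    - {"twist": [0,0,0],"slide": [0,0,-0.115],"gripper": 1}
    - {"twist": [0,0,0],"slide": [0,0,-0.115],"gripper": 1}
    - {"twist": [0,0,0],"slide": [0,0,-0.115],"gripper": 1}

```text
t: 14.3
position: [555.8, 386.0, 243.1]
orientation: [0.0, 0.991, 0.13, -0.001]
ft_force: [-0.3, 0.6, -0.5]
grip_width: 85.3
```

```bash
python3 -c "
from h import *
plan(361,290,185,-5);look('w6')"
```

```text
t 14.30 at [555.8 386.  243.1] phi 15.0 | slide [-0.213, 0.0423, 0.0581] twist_z 19.99  rows~5  q6 134 F [-0.3  0.6 -0.5] w 85.3
```

View pics/w6.png

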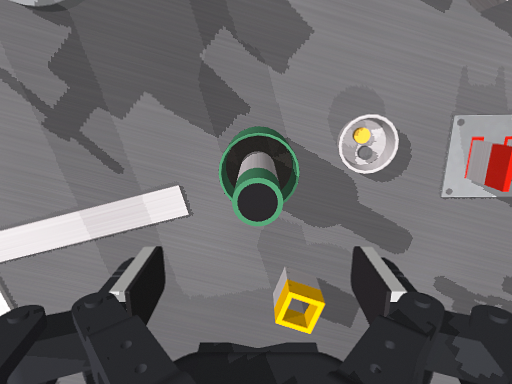

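Emit:
step_arm:
  motion:
    - {"twist": [0,0,5],"slide": [-0.049,0.009,0],"gripper": 1}
    - {"twist": [0,0,10],"slide": [-0.097,0.018,0.0],"gripper": 1}
    - {"twist": [0,0,15],"slide": [-0.145,0.027,0.01],"gripper": 1}
    - {"twist": [0,0,20],"slide": [-0.19,0.038,0.03],"gripper": 1}
    - {"twist": [0,0,20],"slide": [-0.213,0.042,0.058],"gripper": 1}
    - {"twist": [0,0,20],"slide": [-0.213,0.042,0.058],"gripper": 1}
    - {"twist": [0,0,20],"slide": [-0.213,0.042,0.058],"gripper": 1}
    - {"twist": [0,0,20],"slide": [-0.213,0.042,0.058],"gripper": 1}
    - {"twist": [0,0,20],"slide": [-0.213,0.042,0.058],"gripper": 1}

```text
t: 15.25
position: [363.4, 291.3, 188.2]
orientation: [-0.001, 0.999, -0.044, 0.001]
ft_force: [0.1, -0.1, 0.0]
grip_width: 85.1
```

```bash
python3 -c "
from h import *
c=wc('w6');P=plane(c,[(258,202)],163);print(P)
plan(361,290,185,-5);look('w7')
crop('pics/w7.png',200,60,330,190,5,'pics/w7c.png')"
```

```text
[[554.95847592 386.00248039 163.        ]]
t 15.25 at [363.4 291.3 188.2] phi -5.0 | slide [-0.0023, 0.0015, 0.0032] twist_z -0.02  rows~1  q6 134 F [ 0.1 -0.1  0. ] w 85.1
```

View pics/w7.png

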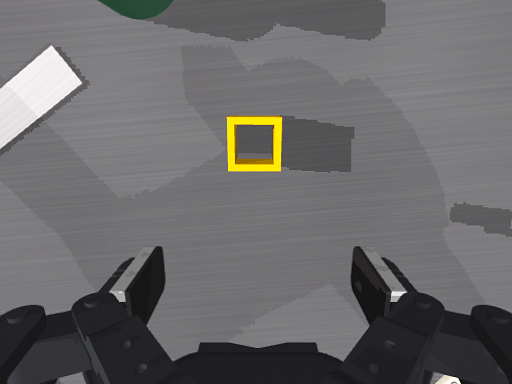

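View pics/w7c.png

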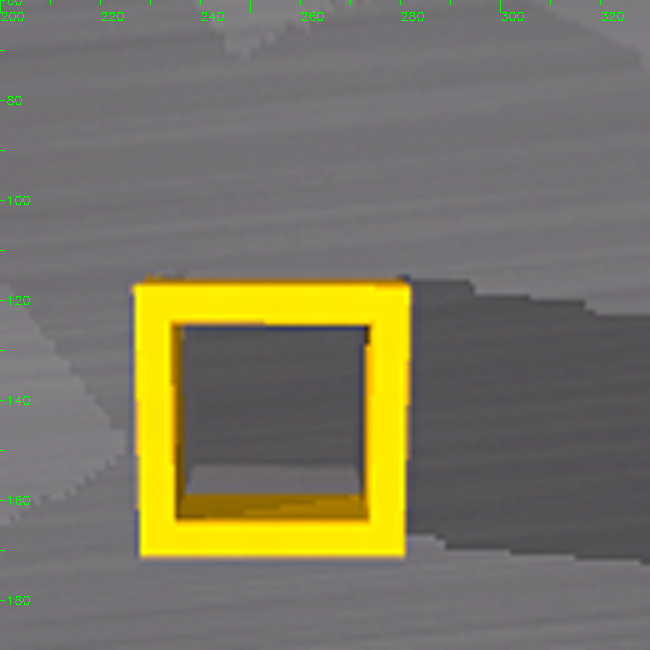

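```bash
python3 -c "
from h import *
quad('w7',[(134,284),(411,283),(405,556),(138,556)],200,60,5,60)
S=cam('scene');print(tri([(S,(190+494.5/3-.5,170+278/3-.5)),(wc('w7'),(200+271/5,60+417/5))]))
plan(401.5,294,20,-5)"
```

```text
[[424.3, 312.9], [420.4, 267.0], [374.1, 271.1], [378.2, 317.6]] mean [399.2 292.1] sides [46.2 46.4 46.7 46.3] ang [-94.8 174.9  85.   -5.8]
(array([397.90895686, 292.81565044,  47.34728768]), [np.float64(0.7553251968926528), np.float64(0.7553251968926225)])
t 15.30 at [363.2 291.2 188.1] phi -5.0 | slide [0.0379, -0.0061, 0.1681] twist_z -0.02  rows~4  q6 131 F [-0.9  0.3 -0.1] w 85.4
```

```bash
python3 -c "
from h import *
plan(399.2,292.1,21,-5.1)"
```

```text
t 15.30 at [363.2 291.2 188.1] phi -5.0 | slide [0.0358, -0.004, 0.1671] twist_z 0.08  rows~4  q6 131 F [-0.9  0.3 -0.1] w 85.4
```

Emit:
step_arm:
  motion:
    - {"twist": [0,0,0],"slide": [0.0355,-0.004,0.01],"gripper": 1}
    - {"twist": [0,0,0],"slide": [0.0355,-0.004,0.05],"gripper": 1}
    - {"twist": [0,0,0],"slide": [0.0355,-0.004,0.095],"gripper": 1}
    - {"twist": [0,0,0],"slide": [0.0355,-0.004,0.135],"gripper": 1}
    - {"twist": [0,0,0],"slide": [0.0355,-0.004,0.157],"gripper": 0.8}
    - {"twist": [0,0,0],"slide": [0.0355,-0.004,0.167],"gripper": 0.8}
    - {"twist": [0,0,0],"slide": [0.0355,-0.004,0.167],"gripper": 0.8}
    - {"twist": [0,0,0],"slide": [0.0355,-0.004,0.167],"gripper": 0.3}
    - {"twist": [0,0,0],"slide": [0.0355,-0.004,0.167],"gripper": 0.3}
    - {"twist": [0,0,0],"slide": [0.0355,-0.004,0.167],"gripper": 0.3}
    - {"twist": [0,0,0],"slide": [0.0355,-0.004,0.167],"gripper": 0.3}
    - {"twist": [0,0,0],"slide": [0.0355,-0.004,0.167],"gripper": 0.3}
  newtons: 60

```text
t: 16.5
position: [399.1, 292.3, 21.8]
orientation: [-0.001, 0.999, -0.044, 0.002]
ft_force: [0.0, 1.1, 6.7]
grip_width: 45.4
```

```bash
python3 -c "
from h import *
plan(608,-157,185,1.5)"
```

```text
t 16.50 at [399.1 292.3  21.8] phi -5.0 | slide [0.2473, 0.4293, -0.1632] twist_z -6.51  rows~11  q6 74 F [0.  1.1 6.7] w 45.4
```

Emit:
step_arm:
  motion:
    - {"twist": [0,0,0],"slide": [0,0,-0.03],"gripper": 0.3}
    - {"twist": [0,0,0],"slide": [0,0,-0.07],"gripper": 0.3}
    - {"twist": [0,0,0],"slide": [0,0,-0.115],"gripper": 0.3}
    - {"twist": [0,0,-1],"slide": [0.015,0.026,-0.145],"gripper": 0.3}
    - {"twist": [0,0,-2],"slide": [0.035,0.061,-0.16],"gripper": 0.3}
    - {"twist": [0,0,-3],"slide": [0.058,0.1,-0.162],"gripper": 0.3}
    - {"twist": [0,0,-4],"slide": [0.081,0.141,-0.162],"gripper": 0.3}
    - {"twist": [0,0,-5],"slide": [0.104,0.181,-0.162],"gripper": 0.3}
    - {"twist": [0,0,-6],"slide": [0.127,0.22,-0.162],"gripper": 0.3}
    - {"twist": [0,0,-6.5],"slide": [0.15,0.26,-0.162],"gripper": 0.3}
    - {"twist": [0,0,-6.5],"slide": [0.173,0.3,-0.162],"gripper": 0.3}
    - {"twist": [0,0,-6.5],"slide": [0.196,0.34,-0.162],"gripper": 0.3}
    - {"twist": [0,0,-6.5],"slide": [0.219,0.38,-0.162],"gripper": 0.3}
    - {"twist": [0,0,-6.5],"slide": [0.237,0.411,-0.162],"gripper": 0.3}
    - {"twist": [0,0,-6.5],"slide": [0.247,0.4293,-0.162],"gripper": 0.3}
    - {"twist": [0,0,-6.5],"slide": [0.247,0.4293,-0.162],"gripper": 0.3}
    - {"twist": [0,0,-6.5],"slide": [0.247,0.4293,-0.162],"gripper": 0.3}
    - {"twist": [0,0,-6.5],"slide": [0.247,0.4293,-0.162],"gripper": 0.3}
    - {"twist": [0,0,-6.5],"slide": [0.247,0.4293,-0.162],"gripper": 0.3}

```text
t: 18.4
position: [605.4, -156.5, 181.7]
orientation: [-0.0, 1.0, 0.014, -0.0]
ft_force: [-0.0, -0.5, -2.2]
grip_width: 45.4
```

```bash
python3 -c "
from h import *
plan(668,-156,27,1.5);look('w8')
crop('pics/w8.png',185,30,335,180,4,'pics/w8c.png')"
```

```text
t 18.40 at [ 605.4 -156.5  181.7] phi 1.6 | slide [0.0626, 0.0012, 0.1547] twist_z 0.06  rows~4  q6 75 F [-0.  -0.5 -2.2] w 45.4
```

View pics/w8.png

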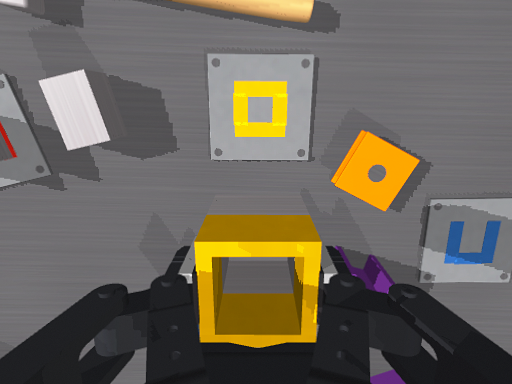

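View pics/w8c.png

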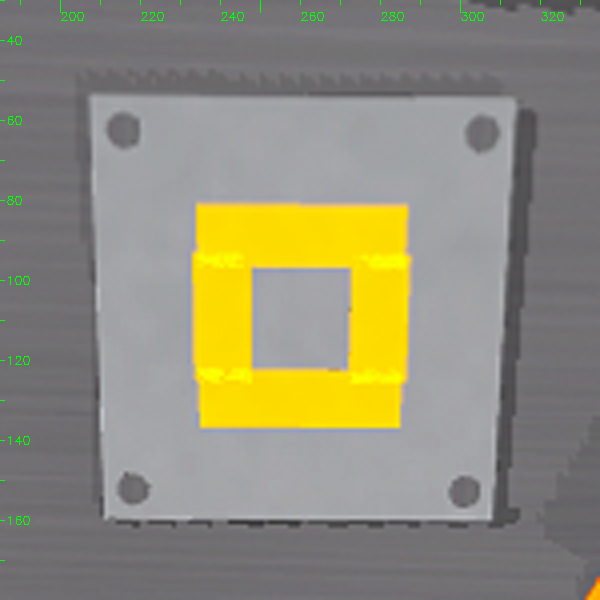

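```bash
python3 -c "
from h import *
quad('w8',[(90,95),(517,98),(493,518),(104,520)],185,30,4,5)
quad('w8',[(195,203),(410,205),(401,429),(200,428)],185,30,4,5)
quad('w8',[(196,241),(321,241),(318,345),(199,345)],0,0,1,181.7-21.8+60)
o=cam('wrist');print(plane(wc('w8'),[(377,173)],40))
plan(668,-156,27,1.5)
"
```

```text
[[716.7, -105.9], [718.7, -205.0], [620.3, -206.7], [617.2, -107.5]] mean [ 668.2 -156.3] sides [99.1 98.4 99.3 99.6] ang [ -88.8 -179.    91.8    0.9]
[[693.9, -130.3], [694.8, -181.4], [642.2, -182.1], [641.1, -131.8]] mean [ 668.  -156.4] sides [51.1 52.7 50.3 52.9] ang [ -89.  -179.3   91.3    1.6]
[[628.2, -132.8], [629.4, -177.8], [584.3, -180.3], [583.0, -132.8]] mean [ 606.3 -155.9] sides [45.1 45.2 47.5 45.2] ang [ -88.5 -176.9   91.5    0. ]
[[ 615.2649249  -265.26797842   40.        ]]
t 18.45 at [ 605.5 -156.7  181.8] phi 1.6 | slide [0.0625, 0.001, 0.1548] twist_z 0.06  rows~4  q6 75 F [ 0.1 -0.4 -2.7] w 45.4
```

Emit:
step_arm:
  motion:
    - {"twist": [0,0,0.3],"slide": [0.035,0,0.02],"gripper": 0.3}
    - {"twist": [0,0,0.3],"slide": [0.055,0.001,0.06],"gripper": 0.3}
    - {"twist": [0,0,0.3],"slide": [0.062,0.001,0.1],"gripper": 0.3}
    - {"twist": [0,0,0.3],"slide": [0.062,0.001,0.13],"gripper": 0.3}
    - {"twist": [0,0,0.3],"slide": [0.062,0.001,0.145],"gripper": 0.3}
    - {"twist": [0,0,0.3],"slide": [0.062,0.001,0.148],"gripper": 0.3}
    - {"twist": [0,0,0.3],"slide": [0.062,0.001,0.148],"gripper": 0.3}
    - {"twist": [0,0,0.3],"slide": [0.062,0.001,0.148],"gripper": 0.3}
    - {"twist": [0,0,0.3],"slide": [0.062,0.001,0.148],"gripper": 0.3}

```text
t: 19.35
position: [669.2, -157.8, 36.3]
orientation: [0.001, 1.0, 0.01, 0.002]
ft_force: [0.4, -0.3, -3.0]
grip_width: 45.1
```

```bash
python3 -c "
from h import *
plan(668,-156.4,26.5,1.4)"
```

```text
t 19.35 at [ 669.2 -157.8   36.3] phi 1.2 | slide [-0.0012, -0.0014, 0.0098] twist_z -0.21  rows~1  q6 75 F [ 0.4 -0.3 -3. ] w 45.1
```

Emit:
step_arm:
  motion:
    - {"twist": [0,0,0],"slide": [-0.0005,-0.0005,0.002],"gripper": 0.3}
    - {"twist": [0,0,0],"slide": [-0.001,-0.001,0.004],"gripper": 0.3}
    - {"twist": [0,0,0],"slide": [-0.001,-0.001,0.006],"gripper": 0.3}
    - {"twist": [0,0,0],"slide": [-0.001,-0.001,0.008],"gripper": 0.3}
    - {"twist": [0,0,0],"slide": [-0.001,-0.001,0.0093],"gripper": 0.3}
    - {"twist": [0,0,0],"slide": [-0.001,-0.001,0.0093],"gripper": 0.3}

```text
t: 19.95
position: [667.1, -156.2, 26.9]
orientation: [0.0, 1.0, 0.011, -0.0]
ft_force: [-5.9, 2.1, 10.6]
grip_width: 45.4
```

Emit:
step_arm:
  motion:
    - {"twist": [0,0,0],"slide": [0,0,0],"gripper": 0.65}
    - {"twist": [0,0,0],"slide": [0,0,0],"gripper": 0.8}
    - {"twist": [0,0,0],"slide": [0,0,0],"gripper": 0.8}
    - {"twist": [0,0,0],"slide": [0,0,0],"gripper": 0.8}
    - {"twist": [0,0,0],"slide": [0,0,0],"gripper": 0.8}
    - {"twist": [0,0,0],"slide": [0,0,-0.02],"gripper": 0.8}
    - {"twist": [0,0,0],"slide": [0,0,-0.05],"gripper": 0.8}
    - {"twist": [0,0,0],"slide": [0,0,-0.1],"gripper": 1}
    - {"twist": [0,0,0],"slide": [0,0,-0.15],"gripper": 1}
    - {"twist": [0,0,0],"slide": [0,0,-0.17],"gripper": 1}
    - {"twist": [0,0,0],"slide": [0,0,-0.17],"gripper": 1}
    - {"twist": [0,0,0],"slide": [0,0,-0.17],"gripper": 1}

```text
t: 21.15
position: [666.6, -156.1, 194.0]
orientation: [-0.0, 1.0, 0.01, -0.0]
ft_force: [-0.3, 0.3, -1.4]
grip_width: 85.4
```

```bash
python3 -c "
from h import *
plan(424,-79,185,-27);look('w9')
crop('pics/w9.png',195,100,325,230,5,'pics/w9c.png')"
```

```text
t 21.15 at [ 666.6 -156.1  194. ] phi 1.2 | slide [-0.2409, -0.0821, 0.009] twist_z 28.19  rows~6  q6 106 F [-0.3  0.3 -1.4] w 85.4
```

View pics/w9c.png

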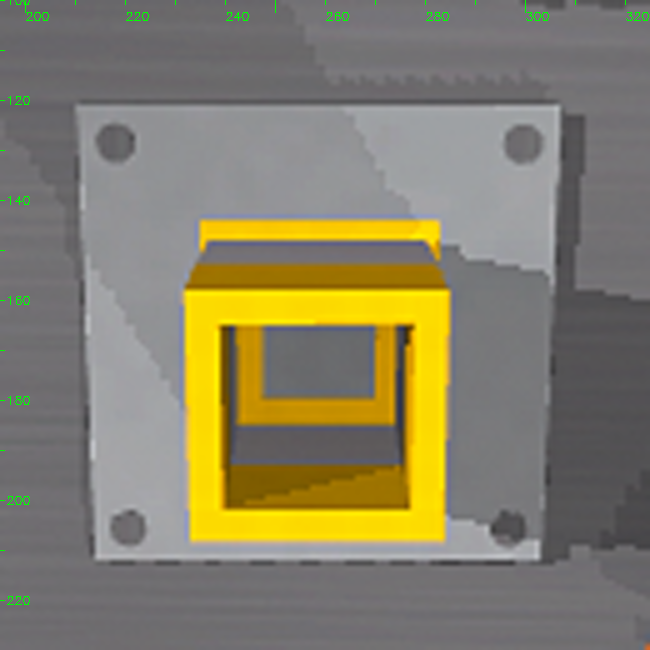

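Tube stands on its plate. Now I check its numbers and move over the channel.

```bash
python3 -c "
from h import *
quad('w9',[(184,290),(450,290),(444,541),(190,541)],195,100,5,65)
quad('w9',[(77,104),(561,104),(540,559),(95,559)],195,100,5,5)"
```

```text
[[689.8, -132.2], [690.7, -178.3], [644.7, -179.3], [643.7, -133.1]] mean [ 667.2 -155.7] sides [46.1 46.1 46.2 46.1] ang [ -88.8 -178.8   91.2    1.2]
[[716.9, -105.7], [718.9, -204.7], [620.0, -206.4], [618.1, -107.4]] mean [ 668.5 -156. ] sides [99.  98.8 99.  98.8] ang [ -88.8 -179.    91.2    1. ]
```

Emit:
step_arm:
  motion:
    - {"twist": [0,0,5],"slide": [-0.045,-0.0155,0],"gripper": 1}
    - {"twist": [0,0,10],"slide": [-0.09,-0.031,0],"gripper": 1}
    - {"twist": [0,0,15],"slide": [-0.135,-0.0465,0],"gripper": 1}
    - {"twist": [0,0,20],"slide": [-0.18,-0.062,0.005],"gripper": 1}
    - {"twist": [0,0,25],"slide": [-0.22,-0.075,0.009],"gripper": 1}
    - {"twist": [0,0,28.2],"slide": [-0.241,-0.082,0.009],"gripper": 1}
    - {"twist": [0,0,28.2],"slide": [-0.241,-0.082,0.009],"gripper": 1}
    - {"twist": [0,0,28.2],"slide": [-0.241,-0.082,0.009],"gripper": 1}
    - {"twist": [0,0,28.2],"slide": [-0.241,-0.082,0.009],"gripper": 1}
    - {"twist": [0,0,28.2],"slide": [-0.241,-0.082,0.009],"gripper": 1}

```text
t: 22.2
position: [424.7, -79.5, 185.3]
orientation: [-0.0, 0.972, -0.233, -0.0]
ft_force: [0.1, 0.7, -0.1]
grip_width: 85.3
```

```bash
python3 -c "
from h import *
plan(459.5,-97,21,-27);look('w10')
crop('pics/w10.png',200,80,330,210,5,'pics/w10c.png')"
```

```text
t 22.20 at [424.7 -79.5 185.3] phi -27.0 | slide [0.0389, -0.0002, 0.1643] twist_z 0.01  rows~4  q6 105 F [ 0.1  0.7 -0.1] w 85.3
```

View pics/w10c.png

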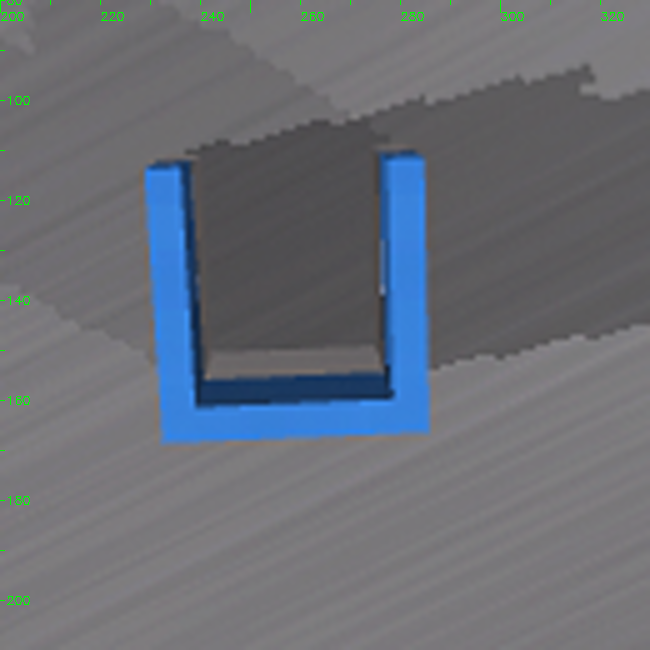

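```bash
python3 -c "
from h import *
quad('w10',[(146,167),(424,157),(430,432),(162,442)],200,80,5,60)
plan(459.5,-97,21,-25)"
```

```text
[[490.2, -85.4], [470.8, -126.8], [429.0, -107.9], [448.5, -65.9]] mean [459.6 -96.5] sides [45.6 45.9 46.3 46. ] ang [-115.   155.7   65.2  -25.1]
t 22.25 at [424.7 -79.5 185.3] phi -27.0 | slide [0.039, -0.0002, 0.1643] twist_z -1.99  rows~4  q6 103 F [-0.4  0.3  0.3] w 85.4
```

Emit:
step_arm:
  motion:
    - {"twist": [0,0,-2.2],"slide": [0.039,-0.0007,0.01],"gripper": 1}
    - {"twist": [0,0,-2.2],"slide": [0.039,-0.0007,0.05],"gripper": 1}
    - {"twist": [0,0,-2.2],"slide": [0.039,-0.0007,0.095],"gripper": 1}
    - {"twist": [0,0,-2.2],"slide": [0.039,-0.0007,0.135],"gripper": 1}
    - {"twist": [0,0,-2.2],"slide": [0.039,-0.0007,0.155],"gripper": 0.8}
    - {"twist": [0,0,-2.2],"slide": [0.039,-0.0007,0.164],"gripper": 0.8}
    - {"twist": [0,0,-2.2],"slide": [0.039,-0.0007,0.164],"gripper": 0.8}
    - {"twist": [0,0,-2.2],"slide": [0.039,-0.0007,0.164],"gripper": 0.3}
    - {"twist": [0,0,-2.2],"slide": [0.039,-0.0007,0.164],"gripper": 0.3}
    - {"twist": [0,0,-2.2],"slide": [0.039,-0.0007,0.164],"gripper": 0.3}
    - {"twist": [0,0,-2.2],"slide": [0.039,-0.0007,0.164],"gripper": 0.3}
    - {"twist": [0,0,-2.2],"slide": [0.039,-0.0007,0.164],"gripper": 0.3}
  newtons: 60

```text
t: 23.45
position: [461.0, -97.2, 23.3]
orientation: [0.001, 0.977, -0.215, 0.002]
ft_force: [-0.7, 0.0, 7.4]
grip_width: 45.4
```

```bash
python3 -c "
from h import *
plan(473,-393,185,2.3)"
```

```text
t 23.45 at [461.  -97.2  23.3] phi -24.8 | slide [0.1351, 0.2635, -0.1617] twist_z -27.11  rows~7  q6 48 F [-0.7  0.   7.4] w 45.4
```

Emit:
step_arm:
  motion:
    - {"twist": [0,0,0],"slide": [0,0,-0.03],"gripper": 0.3}
    - {"twist": [0,0,0],"slide": [0,0,-0.07],"gripper": 0.3}
    - {"twist": [0,0,0],"slide": [0,0,-0.115],"gripper": 0.3}
    - {"twist": [0,0,-3],"slide": [0.01,0.02,-0.145],"gripper": 0.3}
    - {"twist": [0,0,-7],"slide": [0.028,0.055,-0.16],"gripper": 0.3}
    - {"twist": [0,0,-11],"slide": [0.048,0.093,-0.161],"gripper": 0.3}
    - {"twist": [0,0,-15],"slide": [0.068,0.132,-0.161],"gripper": 0.3}
    - {"twist": [0,0,-20],"slide": [0.089,0.173,-0.161],"gripper": 0.3}
    - {"twist": [0,0,-24],"slide": [0.109,0.213,-0.161],"gripper": 0.3}
    - {"twist": [0,0,-27],"slide": [0.126,0.247,-0.161],"gripper": 0.3}
    - {"twist": [0,0,-27],"slide": [0.135,0.2635,-0.161],"gripper": 0.3}
    - {"twist": [0,0,-27],"slide": [0.135,0.2635,-0.161],"gripper": 0.3}
    - {"twist": [0,0,-27],"slide": [0.135,0.2635,-0.161],"gripper": 0.3}
    - {"twist": [0,0,-27],"slide": [0.135,0.2635,-0.161],"gripper": 0.3}
    - {"twist": [0,0,-27],"slide": [0.135,0.2635,-0.161],"gripper": 0.3}

```text
t: 24.95
position: [471.2, -390.8, 182.3]
orientation: [-0.0, 1.0, 0.02, -0.0]
ft_force: [-0.0, -0.5, -3.0]
grip_width: 45.6
```

```bash
python3 -c "
from h import *
plan(533.4,-391,28,2.3);look('w11')"
```

```text
t 24.95 at [ 471.2 -390.8  182.3] phi 2.3 | slide [0.0621, 0.0026, 0.1543] twist_z -0.04  rows~4  q6 51 F [-0.  -0.5 -3. ] w 45.6
```

View pics/w11.png

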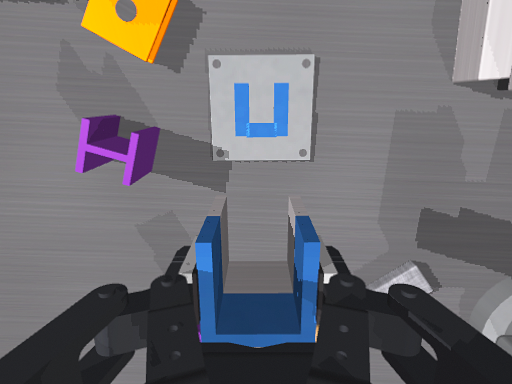

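```bash
python3 -c "
from h import *
quad('w11',[(208,54.5),(314,53),(313,160),(211,161)],0,0,1,5)
quad('w11',[(234,83),(288,83),(287,136),(235,136)],0,0,1,5)
quad('w11',[(197,243),(320,243),(317,343),(200,343)],0,0,1,182.3-23.3+60)
print(plane(wc('w11'),[(157,130),(130,184)],60))
"
```

```text
[[581.3, -339.2], [586.4, -437.5], [486.3, -445.7], [481.2, -341.4]] mean [ 533.8 -391. ] sides [ 98.5 100.4 104.4 100.1] ang [ -87.  -175.3   92.8    1.3]
[[557.4, -363.7], [559.4, -415.2], [509.5, -417.6], [507.5, -365.5]] mean [ 533.5 -390.5] sides [51.5 49.9 52.1 49.9] ang [ -87.8 -177.3   92.2    2.1]
[[492.3, -366.9], [494.0, -411.9], [450.1, -414.7], [448.2, -367.5]] mean [ 471.2 -390.2] sides [45.  44.1 47.2 44.1] ang [ -87.8 -176.3   92.2    0.8]
[[ 515.60163407 -305.51286665   60.        ]
 [ 468.58361224 -279.9209623    60.        ]]
```

Emit:
step_arm:
  motion:
    - {"twist": [0,0,0],"slide": [0.035,0.0015,0.02],"gripper": 0.3}
    - {"twist": [0,0,0],"slide": [0.055,0.0025,0.06],"gripper": 0.3}
    - {"twist": [0,0,0],"slide": [0.062,0.0025,0.1],"gripper": 0.3}
    - {"twist": [0,0,0],"slide": [0.062,0.0025,0.13],"gripper": 0.3}
    - {"twist": [0,0,0],"slide": [0.062,0.0025,0.145],"gripper": 0.3}
    - {"twist": [0,0,0],"slide": [0.062,0.0025,0.147],"gripper": 0.3}
    - {"twist": [0,0,0],"slide": [0.062,0.0025,0.147],"gripper": 0.3}
    - {"twist": [0,0,0],"slide": [0.062,0.0025,0.147],"gripper": 0.3}
    - {"twist": [0,0,0],"slide": [0.062,0.0025,0.147],"gripper": 0.3}

```text
t: 25.9
position: [534.3, -393.5, 38.0]
orientation: [0.001, 1.0, 0.019, 0.001]
ft_force: [0.3, -0.2, -4.2]
grip_width: 44.9
```

```bash
python3 -c "
from h import *
plan(533.4,-390.8,28,2.3)"
```

```text
t 25.90 at [ 534.3 -393.5   38. ] phi 2.2 | slide [-0.0008, -0.0027, 0.01] twist_z -0.12  rows~1  q6 51 F [ 0.3 -0.2 -4.2] w 44.9
```

Emit:
step_arm:
  motion:
    - {"twist": [0,0,0],"slide": [-0.0005,-0.001,0.002],"gripper": 0.3}
    - {"twist": [0,0,0],"slide": [-0.0005,-0.002,0.004],"gripper": 0.3}
    - {"twist": [0,0,0],"slide": [-0.0005,-0.002,0.006],"gripper": 0.3}
    - {"twist": [0,0,0],"slide": [-0.0005,-0.002,0.008],"gripper": 0.3}
    - {"twist": [0,0,0],"slide": [-0.0005,-0.002,0.0095],"gripper": 0.3}
    - {"twist": [0,0,0],"slide": [-0.0005,-0.002,0.0095],"gripper": 0.3}

```text
t: 26.5
position: [532.7, -390.2, 28.4]
orientation: [-0.0, 1.0, 0.019, -0.0]
ft_force: [-6.9, 6.3, 10.8]
grip_width: 45.3
```

Emit:
step_arm:
  motion:
    - {"twist": [0,0,0],"slide": [0,0,0],"gripper": 0.65}
    - {"twist": [0,0,0],"slide": [0,0,0],"gripper": 0.75}
    - {"twist": [0,0,0],"slide": [0,0,0],"gripper": 0.75}
    - {"twist": [0,0,0],"slide": [0,0,0],"gripper": 0.75}
    - {"twist": [0,0,0],"slide": [0,0,0],"gripper": 0.75}
    - {"twist": [0,0,0],"slide": [0,0,-0.02],"gripper": 0.75}
    - {"twist": [0,0,0],"slide": [0,0,-0.05],"gripper": 0.75}
    - {"twist": [0,0,0],"slide": [0,0,-0.1],"gripper": 1}
    - {"twist": [0,0,0],"slide": [0,0,-0.15],"gripper": 1}
    - {"twist": [0,0,0],"slide": [0,0,-0.17],"gripper": 1}
    - {"twist": [0,0,0],"slide": [0,0,-0.17],"gripper": 1}
    - {"twist": [0,0,0],"slide": [0,0,-0.17],"gripper": 1}

```text
t: 27.7
position: [532.4, -390.0, 195.3]
orientation: [-0.0, 1.0, 0.019, -0.0]
ft_force: [-0.2, 0.5, -0.8]
grip_width: 85.3
```

```bash
python3 -c "
from h import *
s=arm.observe();print(s['t'],s['position'])
look('w12')
crop('pics/w12.png',195,100,325,230,5,'pics/w12c.png')
cv2.imwrite('pics/scene1.png',arm.capture('scene'));cv2.imwrite('pics/side1.png',arm.capture('side'))"
```

```text
27.7 [ 532.40240132 -390.03032644  195.26745058]
```

View pics/w12c.png

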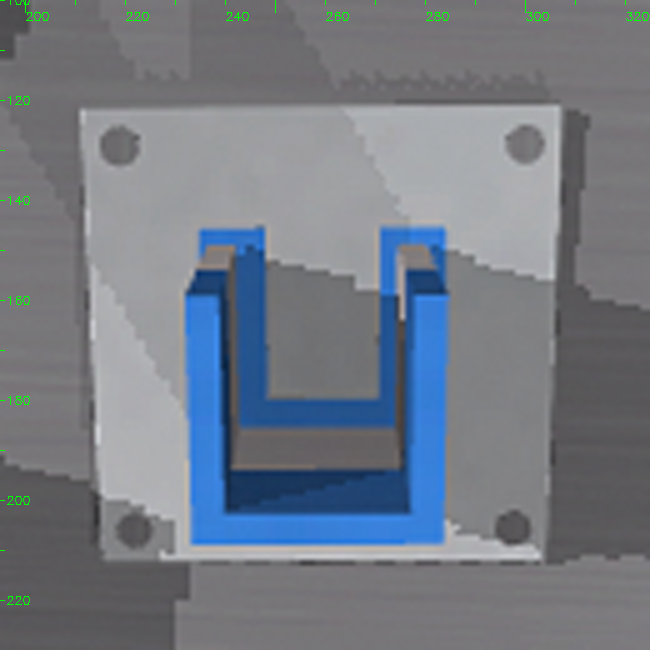

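View pics/scene1.png

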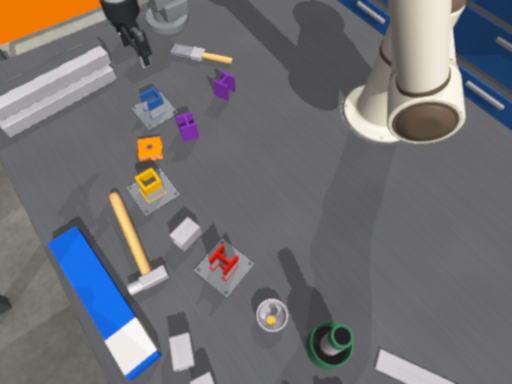

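View pics/side1.png

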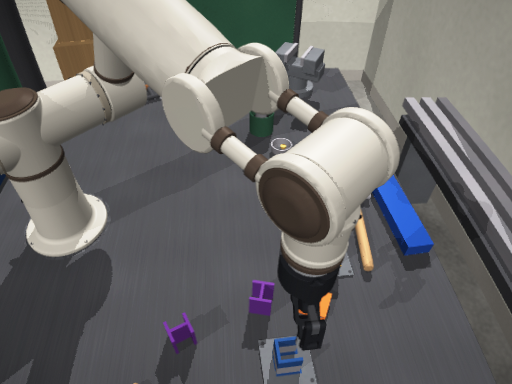

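```bash
python3 -c "
from h import *
quad('w12',[(186,294),(447,294),(444,545),(191,545)],195,100,5,65)
quad('w12',[(80,109),(561,106),(542,560),(102,561)],195,100,5,5)
S=cam('scene');print(proj(S,[[555.5,386,163],[555.5,386,75]]).round(0))
print(arm.sign_off())"
```

```text
[[554.3, -366.0], [556.0, -411.4], [509.7, -413.7], [508.0, -367.5]] mean [ 532.  -389.7] sides [45.5 46.4 46.2 46.3] ang [ -87.8 -177.2   92.2    2. ]
[[580.7, -339.1], [585.1, -437.9], [486.1, -441.8], [482.1, -343.5]] mean [ 533.5 -390.6] sides [98.9 99.1 98.3 98.7] ang [ -87.5 -177.7   92.3    2.6]
[[341. 335.]
 [332. 342.]]
the job is handed in; nothing more can be done
None
```

The kit is set out and the job is handed in at about 28 s of robot time. The red beam, yellow tube and blue channel each stand released on their own plates, and the green pipe stands in the green tin.

Last checks with the wrist camera after each release:

| Piece | Off centre | Turn error | Notes |
|---|---|---|---|
| Beam | about 2.2 mm | about 0.5° or less | |
| Tube | about 1.3 mm | about 0.3° | |
| Channel | about 1.7 mm | about 0.7° | opens the same way as its mark |
| Pipe | about 2 mm | – | upright in the wrist and overview pictures |

- **Pipe:** I felt it touch the packing at about 43 mm above the bench, with about 17 N. I backed the arm off before letting go.
- **Robot:** at hand-in it stood clear above the channel.
- **Disagreement:** one two-view check of the tube's height gave 47 mm, and an earlier one gave 56 mm. I put this down to a weak pair of views. I used the 60 mm in the text, which the tube's measured side lengths of 46.2–46.7 mm supported.
- **Not rechecked:** I did not look closely at the beam, tube or pipe again after moving on. The final overview picture shows all of them standing in place.

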